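Get the impeller out from behind the stock parts

ROBOT

A 6-joint arm with a two-finger parallel gripper is mounted at the origin on the work surface. World frame = base frame: x ahead of the robot, y to its left, z up, the work surface at z = 0. Lengths are in m, angles in degrees, forces in N, time in s.
With the tool pointing down it reaches from about 0.325 to 0.9 m from the base axis. Payload 6.1 kg.
Tool frame: the origin (TCP) lies midway between the tips of the shut fingers; the grasp point (between the pads) lies 19 mm behind it (env.tcp_to_grasp is the distance from the TCP to the grasp point, in m); z points along the fingers, y is the line along which they close (so a half turn about z gives the same grasp; the last joint's range is limited). The gripper opens to 85 mm and grips with 20 to 120 N. Pads are 22 mm wide; open, the fingers measure 114 mm over their backs; the gripper's body (76 mm by 85 mm) begins 54 mm behind the grasp point. The pads swing forward as they close: fully open they stand 13 mm farther back than shut.
Start: joints at [63.363, 12.628, 87.462, -0, 79.91, -7.225], TCP at [0.208, 0.589, 0.231] pointing down, gripper open.
Joint ranges: [-170.65, 170.65], [-52.31, 119.04], [5.05, 147.46], [-71.25, 251.25], [11.57, 151.72], [-153.62, 153.62]. Speed limits (degrees/s): [147.25, 147.25, 172.46, 180, 180, 180].

INTERFACE

Orientations are given as a 3x3 rotation matrix whose columns are the frame's x, y, z axes.
In Python, from plant import monitor, grab_frame, calibration, env gives the robot as it stands.
- The arm moves only by the tool apply_moves, never from a script. Its argument "motion" is a list of rows, each an object with "slide": the shift along the tool's x, y, z in mm, a list of three; "delta_rot": the turn, a rotation vector about the tool's x, y, z in degrees, a list of three; "hand": the opening, from 0 (shut) to 1 (fully open). In form: [{"slide": [tx, ty, tz], "delta_rot": [ax, ay, az], "hand": hand}, ...]. A call has 1 to 10 rows; each row shifts and turns the commanded pose from where the row before left it, along the tool's axes as they then stand; what a row does not reach is not made up. A row lasts 1/12 s, in which the tool goes at most 41.7 mm and 7.16 degrees, less where a joint would pass 70% of its speed; a pose out of reach is approached as far as the arm can. A call is refused whole if a number of a shift passes 41.7 or a number of a turn 7.16, either way. A call with a gripper value outside its range is refused whole. The fingers move at their own pace and stop on an object; "grip_force" is the grip in N (left out, the last holds). Time passes only in rows, so rows that do not move let the fingers close. It gives the time, the measured TCP pose, the force, the opening and the grip force at its end, in the units of the state.
- monitor.state(): the state, without advancing time (a new reading comes with each control period).
- grab_frame(name): name is "scene" or "side" or "wrist"; returns the picture (480x640x3 uint8, red, green, blue); there is no depth.
- calibration(name): a dict with "vertical_fov" (degrees; the focal length in pixels is half the picture's height over the tangent of half this angle, whatever the lens; pixels are square), "cx", "cy" (the principal point, pixels), "k1" (the pictures are not rectified: a ray, as slopes to the right and down, at radius r is drawn at 1 + k1 r^2 times it, then the intrinsics apply), "view" (4x4, takes a point from world to camera coordinates). Camera axes: x right, y down, z forward; pixel columns grow to the right and rows downward; lengths in m; the calibration is good to about 2 mm. A picture is of the moment at which its call begins: read the wrist's pose just before it. calibration takes no time and is no camera call; for the wrist camera it gives the pose at the moment of the call.
- env.sign_off(): hands the job in; it is judged then, once.
The state is a dict: "time_s": time; "joint_positions": joint angles; "dq": joint speeds; "effort": joint torques, N m; "ee_pos": TCP position; "eef_rot": TCP orientation; "force": force on the tool from outside, world axes, zero at the start; "wrist_torque": the same for the moment, N m; "grip_width": finger opening in m; "finger_force": force on a finger pad.
Only numpy, scipy, OpenCV 4.12 (cv2) and the standard library are available. Lean on these libraries where they do the work, as an engineer would, in place of code of your own. Each camera call takes 0.05 s, during which the arm holds its last target. There are 200 camera calls.

TASK

The brass impeller is boxed in at the middle of the plywood parts bay: first stand the three tall parts around it (white capacitor, foot valve, grey tee) on the rubber mat, all three together. Then lay the impeller flat, hub up, in the round recess of the blue pump casing, and after that stand each of the three back in the bay on the very spot it came from. Keep everything upright all the way, and leave the small plug and union nut in the bay where they are.

Things in the scene. Friction and masses are not known exactly. Their poses are not given: they have to be found in the camera images.
- bay: Fixed plywood parts bay, 200 (x) x 240 (y) mm, origin under its centre, floor top at 12 mm. Walls 8 mm thick, tops at 45 mm, on the +x, +y, -y edges; open at -x. Marks on the floor: three dark discs 56 mm wide at its x, y = (20, 65), (20, -65), (-45, 0) mm, one tall part centred on each at the start (which on which varies); a grey disc 72 mm wide at (20, 0) under the impeller.
- mat: Black rubber mat lying fixed on the bench, 200 x 200 x 4 mm, empty at the start: the waiting place. Origin: centre of its underside, its top 4 mm higher. x and y along its edges. Yaw varies.
- casing: Blue cast pump casing, fixed, open side up: round body 132 mm across, 50 mm high, with a flat round recess 92 mm across and 13 mm deep in its top (recess floor 37 mm above the origin). Four bolt bosses 40 mm high around it (out to 82 mm from the axis); an outlet stub along its +x ends 99 mm from the axis, 54 mm high. Origin: on the axis, underside. Yaw varies.
- impeller: Brass pump impeller lying flat: a disc 66 mm across and 14 mm thick (low curved ribs on top, to 16 mm) with a round hub 26 mm across on top, the hub's top 44 mm above the underside. Origin: centre of the underside, z up along the hub. 180 g, more or less.
- capacitor: White plastic motor capacitor standing upright: a plain cylinder 45 mm across and 94 mm high, a black cap and two thin terminal tags above to 106 mm. Origin: centre of the underside, z up. About 110 g.
- foot_valve: Foot valve standing upright: black and grey ribbed plastic strainer 50 mm across up to 46 mm, brass body 48 mm across up to 62 mm, tapering to a round brass neck 34 mm across from 72 mm to its top at 108 mm. Origin: centre of the underside, z up. About 300 g.
- tee: Grey plastic pipe tee standing upright: tube 38 mm across and 112 mm high on a 44 mm wide foot collar 16 mm high; a side branch 34 mm across, its axis at 50 mm height, points along its own -x and ends 42 mm from the tube's axis (branch top at 67 mm). Origin: centre of the underside, z up. About 120 g.
- plug: Small stepped brass plug, 32 mm across and 22 mm high, standing loose on the bay floor near the corner of the +x and +y walls. Stays where it is. Origin: centre of the underside.
- union_nut: Grey plastic ring nut, 40 mm across, 16 mm high, lying loose on the bay floor near the open end of the -y wall. Stays where it is. Origin: centre of the underside.
Things that resemble listed ones, but are neither listed nor needed, are in the scene too. What is shaped like the tee but red is not meant.

How it is judged (in metres and radians):
On the way, in this order (a step that is already met when the one before it is completed fails the run):
1. the capacitor, the foot valve and the tee all stand on the mat, released (x of capacitor in the frame of mat between -0.1 and 0.1 m and y of capacitor in the frame of mat between -0.1 and 0.1 m and z of capacitor in the frame of mat between 0 and 0.01 m and angle between each of capacitor, foot_valve, tee's own z axis and vertical below 0.12 rad and linear speed of each of capacitor, foot_valve, tee below 0.02 m/s and contact force between each of capacitor, foot_valve, tee and the fingers below 0.1 N and x of foot_valve in the frame of mat between -0.1 and 0.1 m and y of foot_valve in the frame of mat between -0.1 and 0.1 m and z of foot_valve in the frame of mat between 0 and 0.01 m and x of tee in the frame of mat between -0.1 and 0.1 m and y of tee in the frame of mat between -0.1 and 0.1 m and z of tee in the frame of mat between 0 and 0.01 m), for 0.2 s.
2. the impeller lies flat in the casing's recess, released (horizontal distance between impeller and casing below 0.0145 m and z of impeller in the frame of casing between 0.033 and 0.041 m and angle between impeller's own z axis and vertical below 0.1 rad and linear speed of impeller below 0.02 m/s and contact force between impeller and the fingers below 0.1 N), for 0.2 s.
At the end, for the whole second after the job is handed in: The impeller lies flat on the floor of the casing's recess (anywhere within it, hub up); capacitor, foot valve and tee stand upright, each within 15 mm of where it stood at the start; plug and union nut are within 20 mm of where they were; all released and at rest (all of step 2 and distance of each of capacitor, foot_valve, tee from where it was at the start of the episode below 0.015 m and angle between each of capacitor, foot_valve, tee's own z axis and vertical below 0.12 rad and linear speed of each of capacitor, foot_valve, tee below 0.02 m/s and contact force between each of capacitor, foot_valve, tee and the fingers below 0.1 N and distance of each of plug, union_nut from where it was at the start of the episode below 0.02 m); the robot touches nothing.
It fails at once if a tall part or the impeller is tipped over (more than about 35 degrees) (angle between any of capacitor, foot_valve, tee, impeller's own z axis and vertical above 0.6 rad).
It fails at once if the plug or the union nut is pushed away by more than 20 mm (distance of any of plug, union_nut from where it was at the start of the episode above 0.02 m).
It also fails if it takes over 144 s, if anything falls off the work surface, if the arm or the gripper's body presses on something with over 40 N, if the wrist force passes 120 N, or if a joint passes its speed limit or range.

## Working session

There is one attempt and no reset: what is moved stays moved. The work goes in short steps, Python scripts to look and compute and a tool call to move; the robot and the scene stay as the last step left them, time stands still between calls to the robot, and variables do not carry over. Pictures are saved under pics/ and viewed, at most 14 in all, crops included, and the job is handed in when it is done.

Besides the shell and the picture viewer there is one more tool, called by a JSON object that holds its "method" and its "body". apply_moves: Moves the arm, as the interface text tells. Its arguments: {"type":"object","properties":{"motion":{"type":"array","items":{"type":"object","properties":{"slide":{"type":"array","items":{"type":"number"}},"delta_rot":{"type":"array","items":{"type":"number"}},"hand":{"type":"number"}}}},"grip_force":{"type":"number"}},"required":["motion"]}

```bash
ls; mkdir -p pics
python3 - <<'E'
from plant import monitor, grab_frame, calibration, env
import cv2,numpy as np
np.set_printoptions(precision=4,suppress=True)
for n in ["scene","side","wrist"]:
    c=calibration(n); im=grab_frame(n); cv2.imwrite(f"pics/{n}0.png",im[:,:,::-1]); print(n,c)
s=monitor.state(); print(s)
E
```

```text
pics
scene {'vertical_fov': 53.40253901405306, 'cx': 307.48739216181514, 'cy': 228.59407353318306, 'k1': -0.11595683349477247, 'view': array([[-0.6778,  0.7351, -0.0133,  0.3433],
       [ 0.589 ,  0.532 , -0.6083, -0.2856],
       [-0.44  , -0.4201, -0.7936,  1.4815],
       [ 0.    ,  0.    ,  0.    ,  1.    ]])}
side {'vertical_fov': 53.698332684223935, 'cx': 320.00084467537624, 'cy': 248.12662717564902, 'k1': -0.0019461599534865022, 'view': array([[-0.6884, -0.7253,  0.0011,  0.3693],
       [-0.3625,  0.3428, -0.8666,  0.2262],
       [ 0.6282, -0.597 , -0.499 ,  0.6742],
       [ 0.    ,  0.    ,  0.    ,  1.    ]])}
wrist {'vertical_fov': 68.7227005339223, 'cx': 323.51369640817563, 'cy': 242.83419574878738, 'k1': -0.06585125286519897, 'view': array([[ 0.3326,  0.9431, -0.0017, -0.6235],
       [ 0.8975, -0.3159,  0.3078, -0.0395],
       [ 0.2897, -0.1039, -0.9515,  0.3801],
       [ 0.    ,  0.    ,  0.    ,  1.    ]])}
{'time_s': 0.15, 'joint_positions': array([63.3635, 12.6642, 87.5107, -0.0018, 79.9113, -7.2231]), 'dq': array([ 0.0582, -0.16  , -0.2966,  0.0206, -0.0499,  0.0454]), 'effort': array([  0.0002, -49.7477, -38.9909,  -0.0001,   0.0069,  -0.    ]), 'ee_pos': array([0.2075, 0.589 , 0.2305]), 'eef_rot': array([[-0.9431,  0.3324, -0.0006],
       [ 0.3324,  0.9431, -0.0014],
       [ 0.0002, -0.0015, -1.    ]]), 'force': array([-0.5542, -0.4904,  0.4153]), 'wrist_torque': array([-0.014 , -0.0303, -0.001 ]), 'finger_force': 0.0, 'grip_width': 0.08559544630097292}
```

View pics/scene0.png

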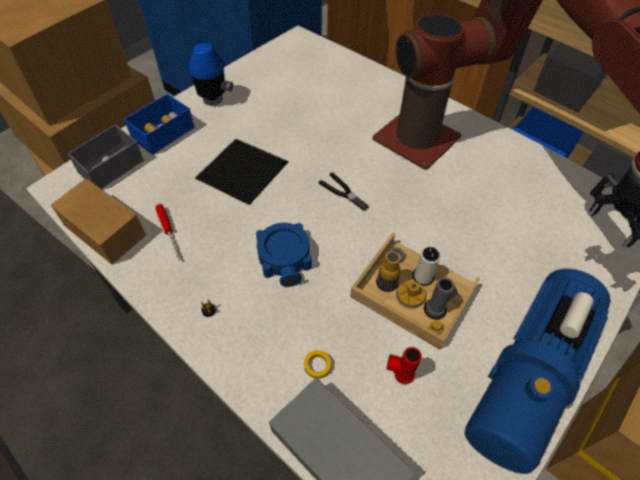

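View pics/side0.png

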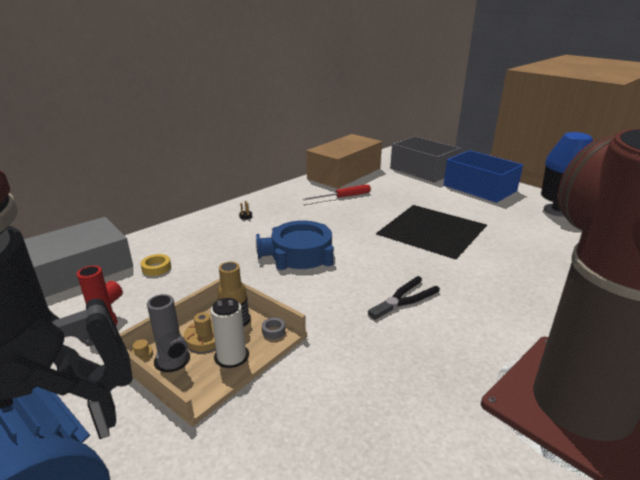

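The scene view shows the bay (≈415,290) with the foot valve (388,270), capacitor (426,265), tee (440,298), impeller (411,292), plug (437,325) and nut (393,257). The mat is at (243,170) and the casing at (285,247). The side view agrees. Next I cast rays onto the mat, bay and casing.

```bash
cat > h.py <<'E'
from plant import monitor, grab_frame, calibration, env
import cv2,numpy as np
np.set_printoptions(precision=4,suppress=True)
def _k(c):
    f=240/np.tan(np.radians(c["vertical_fov"]/2)); return np.array([[f,0,c["cx"]],[0,f,c["cy"]],[0,0,1]]),np.array([c["k1"],0,0,0.])
def ray(c,uv):
    K,d=_k(c); p=cv2.undistortPoints(np.array(uv,float).reshape(-1,1,2),K,d).reshape(-1,2)
    R=c["view"][:3,:3]; return -R.T@c["view"][:3,3], np.c_[p,np.ones(len(p))]@R
def plane(c,uv,z):
    o,d=ray(c,uv); return o+d*((z-o[2])/d[:,2])[:,None]
def proj(c,P):
    K,d=_k(c); V=c["view"]; return cv2.projectPoints(np.array(P,float).reshape(-1,1,3),cv2.Rodrigues(V[:3,:3])[0],V[:3,3],K,d)[0].reshape(-1,2)
def local(dxyz):  # world shift (mm) -> tool axes
    return monitor.state()["eef_rot"].T@np.array(dxyz)
def blobs(m,amin=60):
    n,l,s,c=cv2.connectedComponentsWithStats(m.astype(np.uint8)); return [(i,s[i],c[i]) for i in range(1,n) if s[i][4]>=amin],l
E
python3 - <<'E'
from h import *
for n in ("scene","side"):
    c=calibration(n); im=cv2.imread(f"pics/{n}0.png"); hsv=cv2.cvtColor(im,cv2.COLOR_BGR2HSV)
    # mat
    m=(hsv[...,2]<40); b,l=blobs(m,800)
    x,y=(243,170) if n=="scene" else (433,230)
    cn=max(cv2.findContours((l==l[y,x]).astype(np.uint8),0,1)[0],key=cv2.contourArea)
    q=cv2.approxPolyDP(cn,0.03*cv2.arcLength(cn,True),True).reshape(-1,2)
    P=plane(c,q,0.004); print(n,"mat",P[:,:2].tolist(),P.mean(0))
    # casing rim, blue mask
    m=cv2.inRange(hsv,(100,80,40),(125,255,255)); b,l=blobs(m,500)
    x,y=(285,247) if n=="scene" else (302,243)
    i=l[y,x]; cc=[k for k in b if k[0]==i]; print("casing",cc, plane(c,[cc[0][2]],0.045) if cc else i)
c=calibration("scene")
print("bay tops",plane(c,[(393,237),(478,280),(445,342),(352,290)],0.045))
for nm,uv,z in [("fv",(392,256),.12),("cap",(431,250),.118),("tee",(446,285),.124),("hub",(413,287),.056),("plug",(437,323),.034),("nut",(393,256),.028)]:
    print(nm,plane(c,[uv],z)[0,:2])
c=calibration("side")
for nm,uv,z in [("fv",(231,267),.12),("cap",(228,306),.112),("tee",(162,301),.124),("hub",(203,317),.056),("plug",(141,346),.034),("nut",(273,324),.028)]:
    print(nm,plane(c,[uv],z)[0,:2])
E
```

```text
scene mat [[0.3903620087901115, -0.41049002704740345], [0.576297615686793, -0.37425390797947145], [0.5398875302982491, -0.18981125382917263], [0.35619901836611423, -0.22550995992515566]] [ 0.4657 -0.3     0.004 ]
casing [(4, array([ 257,  223,   55,   63, 2527], dtype=int32), array([283.7661, 250.8575]))] [[0.6093 0.0164 0.045 ]]
side mat [[0.5353261531410016, -0.18801362494232032], [0.3489548232932751, -0.22478676086682614], [0.38451075437300497, -0.4078907116615592], [0.5685325365712419, -0.3640763530538267]] [ 0.4593 -0.2962  0.004 ]
casing [(3, array([ 257,  221,   76,   49, 2837], dtype=int32), array([298.1466, 244.9824]))] [[0.5667 0.034  0.045 ]]
bay tops [[0.3954 0.1901 0.045 ]
 [0.3616 0.4167 0.045 ]
 [0.5475 0.4445 0.045 ]
 [0.5822 0.2107 0.045 ]]
fv [0.491 0.246]
cap [0.4167 0.3019]
tee [0.4761 0.3794]
hub [0.4874 0.314 ]
plug [0.5149 0.4044]
nut [0.431  0.2192]
fv [0.4864 0.2475]
cap [0.411 0.305]
tee [0.4723 0.3757]
hub [0.4804 0.3124]
plug [0.5099 0.4076]
nut [0.4173 0.2211]
```

View pics/wrist0.png

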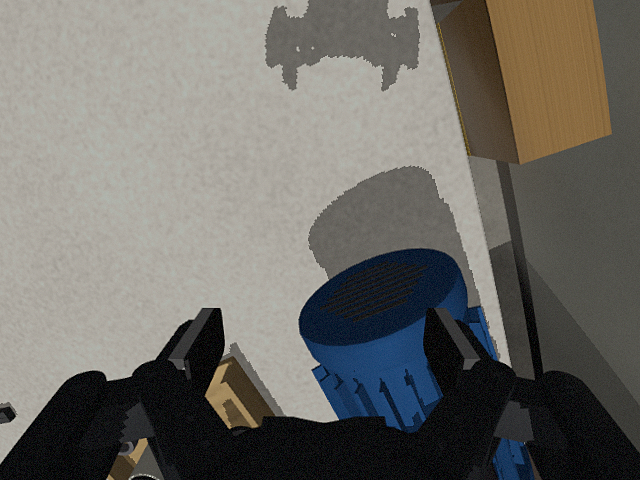

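Bay centre ≈ (0.464, 0.310) with yaw ≈ 8°. The parts lie on the expected spots: tee (20,65), foot valve (20,-65), capacitor (-45,0). The wrist view shows only the motor and a bay corner, so I turn the tool to the bay's axes and move over the bay for a near look.

{"method": "apply_moves", "body": {"motion": [{"slide": [0,0,-32],"delta_rot": [0,0,-6.85],"hand": 1},{"slide": [0,0,-32],"delta_rot": [0,0,-6.85],"hand": 1},{"slide": [0,0,-32],"delta_rot": [0,0,-6.85],"hand": 1},{"slide": [0,0,-32],"delta_rot": [0,0,-6.85],"hand": 1}], "grip_force": 60}}

```text
time_s: 0.48
ee_pos: [0.2075, 0.5891, 0.3601]
eef_rot: [[-0.989, -0.145, -0.001], [-0.145, 0.989, -0.001], [0.001, -0.001, -1.0]]
force: [0.5, 0.9, -0.4]
grip_width: 0.0852
finger_force: 0.0
```

{"method": "apply_moves", "body": {"motion": [{"slide": [-24,-31,0],"hand": 1},{"slide": [-24,-31,0],"hand": 1},{"slide": [-24,-31,0],"hand": 1},{"slide": [-24,-31,0],"hand": 1},{"slide": [-24,-31,0],"hand": 1},{"slide": [-24,-31,0],"hand": 1},{"slide": [-24,-31,0],"hand": 1},{"slide": [-24,-31,0],"hand": 1},{"slide": [-24,-31,0],"hand": 1},{"slide": [-24,-31,0],"hand": 1}]}}

```text
invalid input at $.motion[0]: expected keys slide, delta_rot, hand
```

{"method": "apply_moves", "body": {"motion": [{"slide": [0,0,0],"hand": 1},{"slide": [0,0,0],"hand": 1}]}}

```text
invalid input at $.motion[0]: expected keys slide, delta_rot, hand
```

Run:
```python
from h import *
import json
s=monitor.state(); c=calibration("wrist"); im=grab_frame("wrist"); cv2.imwrite("pics/w1.png",im[:,:,::-1])
json.dump({k:(v.tolist() if hasattr(v,"tolist") else v) for k,v in c.items()},open("w1.json","w"))
print(s["ee_pos"],s["eef_rot"],s["joint_positions"],s["time_s"])
```

```text
[0.2075 0.5891 0.3601] [[-0.9895 -0.1448 -0.0005]
 [-0.1448  0.9895 -0.0011]
 [ 0.0007 -0.001  -1.    ]] [ 63.3658   9.8302  77.0602  -0.0008  93.1777 -34.9627] 0.4833
```

View pics/w1.png

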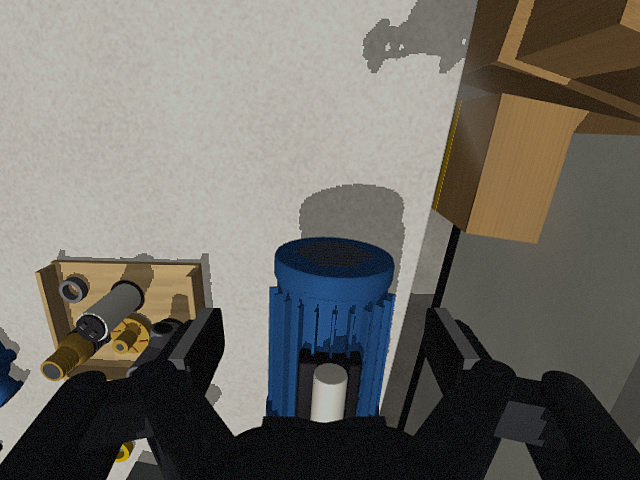

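The turn was done, but the shift was refused because rows need every key. The view is still over the motor, with the bay at lower left. I resend the shift.

{"method": "apply_moves", "body": {"motion": [{"slide": [-24,-31,0],"delta_rot": [0,0,0],"hand": 1},{"slide": [-24,-31,0],"delta_rot": [0,0,0],"hand": 1},{"slide": [-24,-31,0],"delta_rot": [0,0,0],"hand": 1},{"slide": [-24,-31,0],"delta_rot": [0,0,0],"hand": 1},{"slide": [-24,-31,0],"delta_rot": [0,0,0],"hand": 1},{"slide": [-24,-31,0],"delta_rot": [0,0,0],"hand": 1},{"slide": [-24,-31,0],"delta_rot": [0,0,0],"hand": 1},{"slide": [-24,-31,0],"delta_rot": [0,0,0],"hand": 1},{"slide": [-24,-31,0],"delta_rot": [0,0,0],"hand": 1},{"slide": [-24,-31,0],"delta_rot": [0,0,0],"hand": 1}]}}

```text
time_s: 1.37
ee_pos: [0.4894, 0.3142, 0.3589]
eef_rot: [[-0.99, -0.138, -0.0], [-0.138, 0.99, -0.0], [0.0, -0.0, -1.0]]
force: [0.2, 0.9, 0.0]
grip_width: 0.0852
finger_force: 0.0
```

{"method": "apply_moves", "body": {"motion": [{"slide": [0,0,0],"delta_rot": [0,0,0],"hand": 1},{"slide": [0,0,0],"delta_rot": [0,0,0],"hand": 1}]}}

```text
time_s: 1.53
ee_pos: [0.4896, 0.3141, 0.3584]
eef_rot: [[-0.991, -0.134, -0.001], [-0.134, 0.991, -0.0], [0.001, -0.0, -1.0]]
force: [-1.0, 0.6, 0.2]
grip_width: 0.085
finger_force: 0.0
```

Run:
```python
from h import *
import json
s=monitor.state(); c=calibration("wrist"); im=grab_frame("wrist"); cv2.imwrite("pics/w2.png",im[:,:,::-1])
json.dump({k:(v.tolist() if hasattr(v,"tolist") else v) for k,v in c.items()},open("w2.json","w"))
print(s["ee_pos"],s["eef_rot"],s["joint_positions"],s["time_s"])
```

```text
[0.4896 0.3141 0.3584] [[-0.9909 -0.1344 -0.0012]
 [-0.1344  0.9909 -0.0004]
 [ 0.0013 -0.0003 -1.    ]] [ 24.9103   3.8147  83.789    0.0077  92.4713 -72.8143] 1.5333
```

View pics/w2.png

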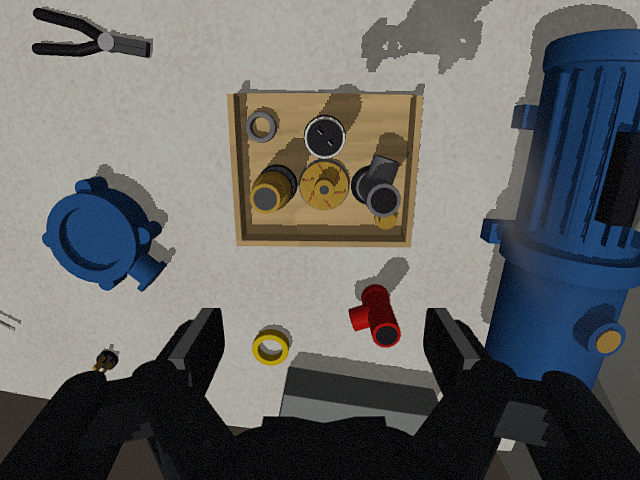

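The wrist view shows the cap top (324,137), foot-valve top (266,198), tee top (383,200), hub (324,189), the bay's outer corners (228,94)-(411,247) and the casing recess at about (96,233). I refine these with circle fits.

Run:
```python
from h import *
import json
c=json.load(open("w2.json")); c["view"]=np.array(c["view"])
im=cv2.imread("pics/w2.png"); g=cv2.cvtColor(im,cv2.COLOR_BGR2GRAY)
T=monitor.state()
P={}
for nm,uv,z in [("cap",(324,137),.108),("fv",(266,198),.12),("tee",(383,200),.124),("hub",(324,188),.056)]:
    P[nm]=plane(c,[uv],z)[0]; print(nm,P[nm])
B=plane(c,[(228,94),(423,96),(411,247),(238,247)],.045); print("bay",B,B.mean(0), [np.linalg.norm(B[i]-B[i-1]) for i in range(4)])
# casing: outline of body top (z=.05) - blue mask, left-side object
hsv=cv2.cvtColor(im,cv2.COLOR_BGR2HSV); m=cv2.inRange(hsv,(100,80,40),(125,255,255)); m[:,220:]=0
cn=max(cv2.findContours(m,0,1)[0],key=cv2.contourArea); (x,y,w,h)=cv2.boundingRect(cn); print("casing bbox",x,y,w,h)
roi=cv2.GaussianBlur(g,(5,5),0)
mk=np.zeros_like(g); cv2.drawContours(mk,[cn],-1,255,-1)
crop=cv2.resize(im[y-10:y+h+10,x-10:x+w+10],None,fx=4,fy=4,interpolation=cv2.INTER_CUBIC); cv2.imwrite("pics/cas.png",cv2.convertScaleAbs(crop,alpha=1.6)); print(crop.shape,"origin",x-10,y-10)
# spots predicted from bay fit
cb=B.mean(0)[:2]
yaw=np.arctan2(*( (P["tee"]-P["fv"])[[0,1]]*[-1,1] )); print("yaw",np.degrees(yaw))
R=np.array([[np.cos(yaw),-np.sin(yaw)],[np.sin(yaw),np.cos(yaw)]])
for l in [(20,65),(20,-65),(-45,0),(20,0)]: print(l,cb+R@np.array(l)/1000)
```

```text
cap [0.4178 0.3045 0.108 ]
fv [0.4901 0.25   0.12  ]
tee [0.4743 0.3769 0.124 ]
hub [0.4807 0.3131 0.056 ]
bay [[0.3835 0.1818 0.045 ]
 [0.3538 0.4179 0.045 ]
 [0.5466 0.4428 0.045 ]
 [0.5786 0.207  0.045 ]] [0.4656 0.3124 0.045 ] [np.float64(0.196697536202145), np.float64(0.23798552815777355), np.float64(0.1944574379806517), np.float64(0.23799328689830004)]
casing bbox 42 177 122 115
(540, 568, 3) origin 32 167
yaw 7.060985416645279
(20, 65) [0.4775 0.3793]
(20, -65) [0.4935 0.2503]
(-45, 0) [0.421  0.3068]
(20, 0) [0.4855 0.3148]
```

View pics/cas.png

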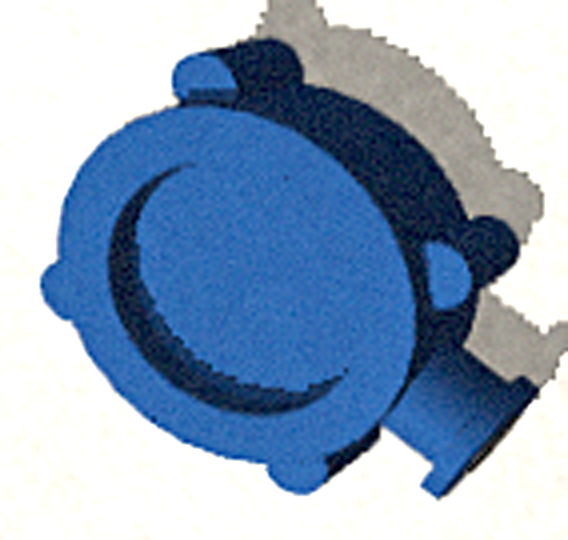

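{"method": "apply_moves", "body": {"motion": [{"slide": [23.7,0,20],"delta_rot": [0,0,0],"hand": 1},{"slide": [23.7,0,20],"delta_rot": [0,0,0],"hand": 1},{"slide": [23.7,0.5,20],"delta_rot": [0,0,0],"hand": 1},{"slide": [0,0,40],"delta_rot": [0,0,0],"hand": 1},{"slide": [0,0,40],"delta_rot": [0,0,0],"hand": 1},{"slide": [0,0,40],"delta_rot": [0,0,0],"hand": 1},{"slide": [0,0,40],"delta_rot": [0,0,0],"hand": 1},{"slide": [0,0,40],"delta_rot": [0,0,0],"hand": 1},{"slide": [0,0,36],"delta_rot": [0,0,0],"hand": 1},{"slide": [0,0,0],"delta_rot": [0,0,0],"hand": 1}]}}

```text
time_s: 2.42
ee_pos: [0.4109, 0.3046, 0.0556]
eef_rot: [[-0.99, -0.141, -0.013], [-0.141, 0.99, -0.006], [0.013, -0.004, -1.0]]
force: [-1.1, -1.1, -1.1]
grip_width: 0.0854
finger_force: 0.0
```

{"method": "apply_moves", "body": {"motion": [{"slide": [0,0,0],"delta_rot": [0,0,0],"hand": 0},{"slide": [0,0,0],"delta_rot": [0,0,0],"hand": 0},{"slide": [0,0,0],"delta_rot": [0,0,0],"hand": 0},{"slide": [0,0,0],"delta_rot": [0,0,0],"hand": 0},{"slide": [0,0,0],"delta_rot": [0,0,0],"hand": 0},{"slide": [0,0,0],"delta_rot": [0,0,0],"hand": 0},{"slide": [0,0,0],"delta_rot": [0,0,0],"hand": 0},{"slide": [0,0,0],"delta_rot": [0,0,0],"hand": 0}]}}

```text
time_s: 3.08
ee_pos: [0.4203, 0.3078, 0.0669]
eef_rot: [[-0.99, -0.139, 0.005], [-0.139, 0.99, 0.003], [-0.006, 0.002, -1.0]]
force: [-1.2, 0.1, 6.5]
grip_width: 0.0436
finger_force: 60.3
```

{"method": "apply_moves", "body": {"motion": [{"slide": [0,0,-10],"delta_rot": [0,0,0],"hand": 0},{"slide": [0,0,-25],"delta_rot": [0,0,0],"hand": 0},{"slide": [0,0,-35],"delta_rot": [0,0,0],"hand": 0},{"slide": [0,0,-35],"delta_rot": [0,0,0],"hand": 0},{"slide": [0,0,-35],"delta_rot": [0,0,0],"hand": 0},{"slide": [0,0,-25],"delta_rot": [0,0,0],"hand": 0},{"slide": [0,0,-15],"delta_rot": [0,0,0],"hand": 0},{"slide": [0,0,0],"delta_rot": [0,0,0],"hand": 0},{"slide": [0,0,0],"delta_rot": [0,0,0],"hand": 0},{"slide": [0,0,0],"delta_rot": [0,0,0],"hand": 0}]}}

```text
time_s: 3.92
ee_pos: [0.4174, 0.3061, 0.2426]
eef_rot: [[-0.99, -0.139, -0.001], [-0.139, 0.99, -0.0], [0.001, -0.0, -1.0]]
force: [-0.4, 0.6, -0.7]
grip_width: 0.044
finger_force: 61.1
```

Run:
```python
from h import *
im=grab_frame("wrist"); cv2.imwrite("pics/w3.png",im[:,:,::-1]); s=monitor.state(); print(s["ee_pos"],s["grip_width"],s["finger_force"],s["force"])
```

```text
[0.4171 0.306  0.2419] 0.04346194794652719 61.07209175359458 [ 0.198   0.0242 -0.7089]
```

View pics/w3.png

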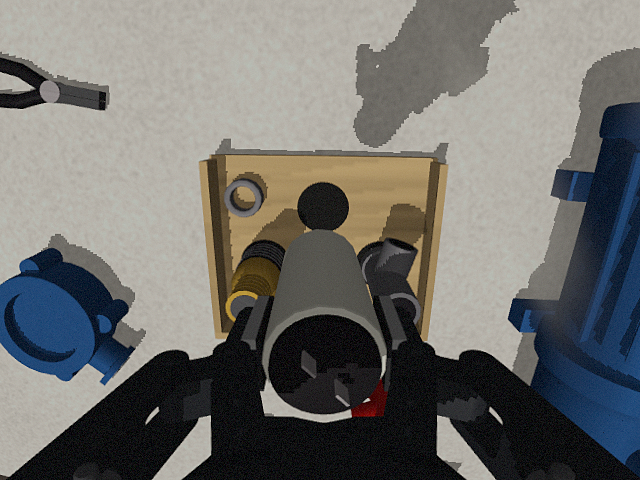

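The capacitor hangs upright in the fingers and its dark disc shows at (323,206). Next I carry it to the mat.

{"method": "apply_moves", "body": {"motion": [{"slide": [2.1,-15,0],"delta_rot": [0,0,0],"hand": 0},{"slide": [4.2,-30,0],"delta_rot": [0,0,0],"hand": 0},{"slide": [5.5,-40,0],"delta_rot": [0,0,0],"hand": 0},{"slide": [5.5,-40,0],"delta_rot": [0,0,0],"hand": 0},{"slide": [5.5,-40,0],"delta_rot": [0,0,0],"hand": 0},{"slide": [5.5,-40,0],"delta_rot": [0,0,0],"hand": 0},{"slide": [5.5,-40,0],"delta_rot": [0,0,0],"hand": 0},{"slide": [5.5,-40,0],"delta_rot": [0,0,0],"hand": 0},{"slide": [5.5,-40,0],"delta_rot": [0,0,0],"hand": 0},{"slide": [5.5,-40,0],"delta_rot": [0,0,0],"hand": 0}]}}

```text
time_s: 4.8
ee_pos: [0.4175, -0.0636, 0.2417]
eef_rot: [[-0.99, -0.139, -0.002], [-0.139, 0.99, 0.001], [0.002, 0.001, -1.0]]
force: [1.3, 1.1, -0.4]
grip_width: 0.0437
finger_force: 61.1
```

{"method": "apply_moves", "body": {"motion": [{"slide": [5.5,-40,0],"delta_rot": [0,0,0],"hand": 0},{"slide": [5.5,-40,0],"delta_rot": [0,0,0],"hand": 0},{"slide": [5.5,-40,0],"delta_rot": [0,0,0],"hand": 0},{"slide": [5.5,-40,0],"delta_rot": [0,0,0],"hand": 0},{"slide": [5.5,-40,0],"delta_rot": [0,0,0],"hand": 0},{"slide": [5.5,-40,0],"delta_rot": [0,0,0],"hand": 0},{"slide": [4.2,-30,0],"delta_rot": [0,0,0],"hand": 0},{"slide": [2.1,-15,0],"delta_rot": [0,0,0],"hand": 0},{"slide": [1,-7,0],"delta_rot": [0,0,0],"hand": 0},{"slide": [0,0,0],"delta_rot": [0,0,0],"hand": 0}]}}

```text
time_s: 5.63
ee_pos: [0.419, -0.3569, 0.2418]
eef_rot: [[-0.99, -0.138, -0.002], [-0.138, 0.99, 0.002], [0.001, 0.002, -1.0]]
force: [-0.4, 0.7, -0.2]
grip_width: 0.0434
finger_force: 61.2
```

{"method": "apply_moves", "body": {"motion": [{"slide": [0,0,0],"delta_rot": [0,0,0],"hand": 0},{"slide": [0,0,0],"delta_rot": [0,0,0],"hand": 0},{"slide": [0,0,0],"delta_rot": [0,0,0],"hand": 0}]}}

```text
time_s: 5.88
ee_pos: [0.42, -0.3552, 0.2434]
eef_rot: [[-0.99, -0.141, 0.0], [-0.141, 0.99, 0.0], [-0.0, 0.0, -1.0]]
force: [-0.5, 0.5, -1.0]
grip_width: 0.0436
finger_force: 61.2
```

Run:
```python
from h import *
s=monitor.state(); c=calibration("wrist"); im=grab_frame("wrist"); cv2.imwrite("pics/w4.png",im[:,:,::-1]); print(s["ee_pos"],s["grip_width"],s["force"],s["joint_positions"],s["time_s"])
m=(im.max(2)<45); b,l=blobs(m,3000)
for i,st,ce in b: print(st,ce)
```

```text
[ 0.42   -0.3552  0.2434] 0.04359015834672086 [-0.5296  0.4761 -0.9562] [ -48.4496    1.9122   97.9222    0.0178   80.1764 -146.5445] 5.8833
[   7    0  102  105 5172] [62.7164 60.3563]
[    6   155   634   325 72981] [326.114  366.4866]
[ 268  315  114   99 8042] [324.6732 362.3816]
```

View pics/w4.png

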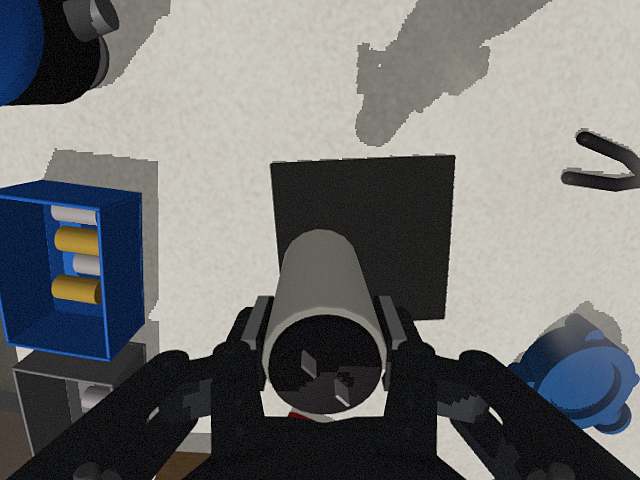

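The capacitor is over the mat. The mat's corners are at (271,163), (455,155) and (445,318). I check them by ray.

Run:
```python
from h import *
c=calibration("wrist"); P=plane(c,[(271,163),(455,155),(445,319)],.004)[:,:2]; print(P)
ctr=(P[0]+P[2])/2; ex=P[2]-P[1]; ex/=np.linalg.norm(ex); ey=np.array([-ex[1],ex[0]]); print(ctr,ex,np.linalg.norm(P[1]-P[0]),np.linalg.norm(P[2]-P[1]))
for n,l in [("cap",(-55,-50)),("fv",(55,-50)),("tee",(0,50))]: print(n,ctr+(ex*l[0]+ey*l[1])/1000)
```

```text
[[ 0.3829 -0.4178]
 [ 0.3462 -0.2239]
 [ 0.5414 -0.1857]]
[ 0.4622 -0.3017] [0.9814 0.192 ] 0.19734337455399115 0.1989678963940068
cap [ 0.4178 -0.3614]
fv [ 0.5258 -0.3402]
tee [ 0.4526 -0.2527]
```

{"method": "apply_moves", "body": {"motion": [{"slide": [0,-2,20],"delta_rot": [0,0,0],"hand": 0},{"slide": [0,-2,35],"delta_rot": [0,0,0],"hand": 0},{"slide": [0,0,35],"delta_rot": [0,0,0],"hand": 0},{"slide": [0,0,35],"delta_rot": [0,0,0],"hand": 0},{"slide": [0,0,25],"delta_rot": [0,0,0],"hand": 0},{"slide": [0,0,15],"delta_rot": [0,0,0],"hand": 0},{"slide": [0,0,10],"delta_rot": [0,0,0],"hand": 0},{"slide": [0,0,6],"delta_rot": [0,0,0],"hand": 0},{"slide": [0,0,2],"delta_rot": [0,0,0],"hand": 0},{"slide": [0,0,0],"delta_rot": [0,0,0],"hand": 0}]}}

```text
time_s: 6.77
ee_pos: [0.4206, -0.3609, 0.061]
eef_rot: [[-0.99, -0.139, 0.001], [-0.139, 0.99, -0.001], [-0.001, -0.001, -1.0]]
force: [0.4, 0.1, -0.5]
grip_width: 0.0441
finger_force: 61.2
```

{"method": "apply_moves", "body": {"motion": [{"slide": [0,0,1],"delta_rot": [0,0,0],"hand": 0},{"slide": [0,0,1],"delta_rot": [0,0,0],"hand": 0},{"slide": [0,0,0],"delta_rot": [0,0,0],"hand": 0}]}}

```text
time_s: 7.02
ee_pos: [0.4206, -0.3613, 0.0592]
eef_rot: [[-0.99, -0.139, 0.001], [-0.139, 0.99, -0.001], [-0.001, -0.001, -1.0]]
force: [-0.0, 0.3, -1.5]
grip_width: 0.0439
finger_force: 61.2
```

{"method": "apply_moves", "body": {"motion": [{"slide": [0,0,1],"delta_rot": [0,0,0],"hand": 0},{"slide": [0,0,1],"delta_rot": [0,0,0],"hand": 0},{"slide": [0,0,0],"delta_rot": [0,0,0],"hand": 0}]}}

```text
time_s: 7.27
ee_pos: [0.421, -0.3614, 0.0588]
eef_rot: [[-0.99, -0.139, 0.001], [-0.139, 0.99, -0.001], [-0.001, -0.001, -1.0]]
force: [-3.7, 3.2, 13.0]
grip_width: 0.0439
finger_force: 61.3
```

{"method": "apply_moves", "body": {"motion": [{"slide": [0,0,1],"delta_rot": [0,0,0],"hand": 0},{"slide": [0,0,1],"delta_rot": [0,0,0],"hand": 0},{"slide": [0,0,0],"delta_rot": [0,0,0],"hand": 0}]}}

```text
time_s: 7.52
ee_pos: [0.4214, -0.3623, 0.0583]
eef_rot: [[-0.99, -0.139, 0.002], [-0.139, 0.99, -0.003], [-0.002, -0.003, -1.0]]
force: [-4.8, 4.4, 21.2]
grip_width: 0.0437
finger_force: 60.2
```

{"method": "apply_moves", "body": {"motion": [{"slide": [0,0,-3],"delta_rot": [0,0,0],"hand": 0},{"slide": [0,0,0],"delta_rot": [0,0,0],"hand": 1},{"slide": [0,0,0],"delta_rot": [0,0,0],"hand": 1},{"slide": [0,0,0],"delta_rot": [0,0,0],"hand": 1},{"slide": [0,0,0],"delta_rot": [0,0,0],"hand": 1},{"slide": [0,0,0],"delta_rot": [0,0,0],"hand": 1},{"slide": [0,0,0],"delta_rot": [0,0,0],"hand": 1}]}}

```text
time_s: 8.1
ee_pos: [0.42, -0.3606, 0.057]
eef_rot: [[-0.99, -0.139, -0.0], [-0.139, 0.99, 0.0], [0.0, 0.0, -1.0]]
force: [-0.5, 0.3, 0.4]
grip_width: 0.0854
finger_force: 0.0
```

{"method": "apply_moves", "body": {"motion": [{"slide": [0,0,-15],"delta_rot": [0,0,0],"hand": 1},{"slide": [0,0,-30],"delta_rot": [0,0,0],"hand": 1},{"slide": [0,0,-40],"delta_rot": [0,0,0],"hand": 1},{"slide": [0,0,-40],"delta_rot": [0,0,0],"hand": 1},{"slide": [0,0,-30],"delta_rot": [0,0,0],"hand": 1},{"slide": [0,0,-15],"delta_rot": [0,0,0],"hand": 1},{"slide": [0,0,0],"delta_rot": [0,0,0],"hand": 1},{"slide": [0,0,0],"delta_rot": [0,0,0],"hand": 1}]}}

```text
time_s: 8.77
ee_pos: [0.4205, -0.3611, 0.228]
eef_rot: [[-0.99, -0.139, 0.001], [-0.139, 0.99, -0.002], [-0.001, -0.002, -1.0]]
force: [0.0, 0.3, 0.8]
grip_width: 0.0855
finger_force: 0.0
```

Run:
```python
from h import *
s=monitor.state(); c=calibration("wrist"); im=grab_frame("wrist"); cv2.imwrite("pics/w5.png",im[:,:,::-1]); print(s["ee_pos"],s["time_s"],s["grip_width"])
d=(np.array([.4915,.250,.235])-s["ee_pos"])*1000; print(local(d))
```

```text
[ 0.4205 -0.3611  0.228 ] 8.7667 0.08554617243164325
[-155.2597  595.3362   -6.5449]
```

View pics/w5.png

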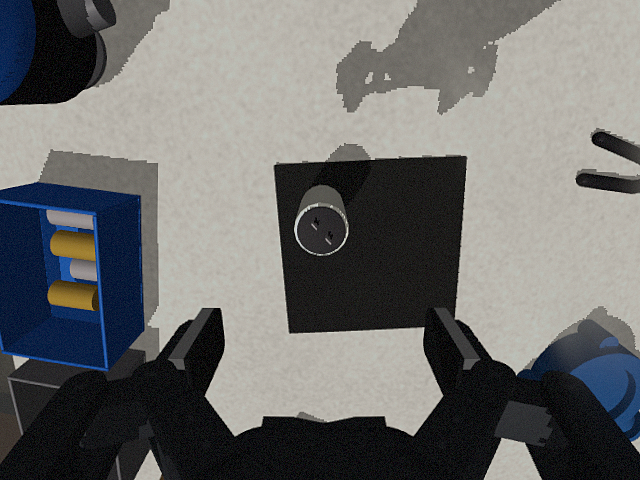

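The capacitor stands on the mat (top at 321,229). The foot valve is next.

{"method": "apply_moves", "body": {"motion": [{"slide": [-9.7,37.2,0],"delta_rot": [0,0,0],"hand": 1},{"slide": [-9.7,37.2,0],"delta_rot": [0,0,0],"hand": 1},{"slide": [-9.7,37.2,0],"delta_rot": [0,0,0],"hand": 1},{"slide": [-9.7,37.2,0],"delta_rot": [0,0,0],"hand": 1},{"slide": [-9.7,37.2,0],"delta_rot": [0,0,0],"hand": 1},{"slide": [-9.7,37.2,0],"delta_rot": [0,0,0],"hand": 1},{"slide": [-9.7,37.2,0],"delta_rot": [0,0,0],"hand": 1},{"slide": [-9.7,37.2,0],"delta_rot": [0,0,0],"hand": 1}]}}

```text
time_s: 9.48
ee_pos: [0.4541, -0.0531, 0.2248]
eef_rot: [[-0.99, -0.139, -0.004], [-0.139, 0.99, 0.001], [0.004, 0.002, -1.0]]
force: [0.7, -1.0, 0.0]
grip_width: 0.0852
finger_force: 0.0
```

{"method": "apply_moves", "body": {"motion": [{"slide": [-9.7,37.2,0],"delta_rot": [0,0,0],"hand": 1},{"slide": [-9.7,37.2,0],"delta_rot": [0,0,0],"hand": 1},{"slide": [-9.7,37.2,0],"delta_rot": [0,0,0],"hand": 1},{"slide": [-9.7,37.2,0],"delta_rot": [0,0,0],"hand": 1},{"slide": [-9.7,37.2,0],"delta_rot": [0,0,0],"hand": 1},{"slide": [-9.7,37.2,0],"delta_rot": [0,0,0],"hand": 1},{"slide": [-9.7,37.2,0],"delta_rot": [0,0,0],"hand": 1},{"slide": [-9.7,37.2,0],"delta_rot": [0,0,0],"hand": 1},{"slide": [0,0,0],"delta_rot": [0,0,0],"hand": 1},{"slide": [0,0,0],"delta_rot": [0,0,0],"hand": 1}]}}

```text
time_s: 10.32
ee_pos: [0.4894, 0.2517, 0.2242]
eef_rot: [[-0.99, -0.143, -0.005], [-0.143, 0.99, -0.002], [0.005, -0.001, -1.0]]
force: [-0.0, -0.8, 0.6]
grip_width: 0.0853
finger_force: 0.0
```

Run:
```python
from h import *
s=monitor.state(); print(s["ee_pos"],s["time_s"])
print(local((np.array([.4915,.250,.080])-s["ee_pos"])*1000))
# floor disc seen by scene camera now that cap is gone: dark blob near its spot
c=calibration("scene"); im=grab_frame("scene"); print(proj(c,[(.42,.305,.012)]))
b,l=blobs(im.max(2)<60,40)
for i,st,ce in b:
    if abs(ce[0]-415)<40 and abs(ce[1]-285)<40: print(st,ce,plane(c,[ce],.012))
```

```text
[0.4894 0.2517 0.2242] 10.3167
[ -2.5399  -1.798  144.236 ]
[[422.9294 276.2891]]
[412 268  22  17 276] [422.8261 275.7391] [[0.4189 0.3039 0.012 ]]
[377 275  22  16 209] [387.0957 283.8517] [[0.4961 0.2523 0.012 ]]
[439 279  13  11 109] [445.2202 284.1651] [[0.4022 0.3586 0.012 ]]
[425 289  31  30 248] [441.7581 304.8468] [[0.4557 0.3837 0.012 ]]
```

{"method": "apply_moves", "body": {"motion": [{"slide": [-1,-1,20],"delta_rot": [0,0,0],"hand": 1},{"slide": [-1,0,35],"delta_rot": [0,0,0],"hand": 1},{"slide": [0,0,35],"delta_rot": [0,0,0],"hand": 1},{"slide": [0,0,28],"delta_rot": [0,0,0],"hand": 1},{"slide": [0,0,15],"delta_rot": [0,0,0],"hand": 1},{"slide": [0,0,8],"delta_rot": [0,0,0],"hand": 1},{"slide": [0,0,3],"delta_rot": [0,0,0],"hand": 1},{"slide": [0,0,0],"delta_rot": [0,0,0],"hand": 1},{"slide": [0,0,0],"delta_rot": [0,0,0],"hand": 1}]}}

```text
time_s: 11.12
ee_pos: [0.4942, 0.2493, 0.0845]
eef_rot: [[-0.99, -0.138, 0.002], [-0.138, 0.99, 0.001], [-0.002, 0.0, -1.0]]
force: [-0.4, 0.2, 0.9]
grip_width: 0.0855
finger_force: 0.0
```

{"method": "apply_moves", "body": {"motion": [{"slide": [0,0,0],"delta_rot": [0,0,0],"hand": 0},{"slide": [0,0,0],"delta_rot": [0,0,0],"hand": 0},{"slide": [0,0,0],"delta_rot": [0,0,0],"hand": 0},{"slide": [0,0,0],"delta_rot": [0,0,0],"hand": 0},{"slide": [0,0,0],"delta_rot": [0,0,0],"hand": 0},{"slide": [0,0,0],"delta_rot": [0,0,0],"hand": 0},{"slide": [0,0,0],"delta_rot": [0,0,0],"hand": 0},{"slide": [0,0,0],"delta_rot": [0,0,0],"hand": 0}]}}

```text
time_s: 11.78
ee_pos: [0.4938, 0.2497, 0.0841]
eef_rot: [[-0.99, -0.139, 0.001], [-0.139, 0.99, 0.0], [-0.001, 0.0, -1.0]]
force: [-1.0, -0.8, 4.8]
grip_width: 0.0328
finger_force: 59.4
```

{"method": "apply_moves", "body": {"motion": [{"slide": [0,0,-10],"delta_rot": [0,0,0],"hand": 0},{"slide": [0,0,-25],"delta_rot": [0,0,0],"hand": 0},{"slide": [0,0,-35],"delta_rot": [0,0,0],"hand": 0},{"slide": [0,0,-35],"delta_rot": [0,0,0],"hand": 0},{"slide": [0,0,-30],"delta_rot": [0,0,0],"hand": 0},{"slide": [0,0,-15],"delta_rot": [0,0,0],"hand": 0},{"slide": [0,0,0],"delta_rot": [0,0,0],"hand": 0}], "grip_force": 80}}

```text
time_s: 12.37
ee_pos: [0.4952, 0.2504, 0.2382]
eef_rot: [[-0.99, -0.139, 0.007], [-0.139, 0.99, 0.003], [-0.007, 0.002, -1.0]]
force: [0.0, 0.1, -2.3]
grip_width: 0.0322
finger_force: 79.6
```

{"method": "apply_moves", "body": {"motion": [{"slide": [1.3,-15,0],"delta_rot": [0,0,0],"hand": 0},{"slide": [2.6,-30,0],"delta_rot": [0,0,0],"hand": 0},{"slide": [3.4,-40,0],"delta_rot": [0,0,0],"hand": 0},{"slide": [3.4,-40,0],"delta_rot": [0,0,0],"hand": 0},{"slide": [3.4,-40,0],"delta_rot": [0,0,0],"hand": 0},{"slide": [3.4,-40,0],"delta_rot": [0,0,0],"hand": 0},{"slide": [3.4,-40,0],"delta_rot": [0,0,0],"hand": 0},{"slide": [3.4,-40,0],"delta_rot": [0,0,0],"hand": 0},{"slide": [3.4,-40,0],"delta_rot": [0,0,0],"hand": 0},{"slide": [3.4,-40,0],"delta_rot": [0,0,0],"hand": 0}]}}

```text
time_s: 13.2
ee_pos: [0.5117, -0.1176, 0.2311]
eef_rot: [[-0.99, -0.139, -0.003], [-0.139, 0.99, 0.001], [0.003, 0.002, -1.0]]
force: [1.9, 0.0, -2.2]
grip_width: 0.0324
finger_force: 79.9
```

{"method": "apply_moves", "body": {"motion": [{"slide": [3.4,-40,0],"delta_rot": [0,0,0],"hand": 0},{"slide": [3.4,-40,0],"delta_rot": [0,0,0],"hand": 0},{"slide": [3.4,-40,0],"delta_rot": [0,0,0],"hand": 0},{"slide": [3.4,-40,0],"delta_rot": [0,0,0],"hand": 0},{"slide": [3,-35,0],"delta_rot": [0,0,0],"hand": 0},{"slide": [1.7,-20,0],"delta_rot": [0,0,0],"hand": 0},{"slide": [0.7,-8.5,0],"delta_rot": [0,0,0],"hand": 0},{"slide": [0,0,0],"delta_rot": [0,0,0],"hand": 0},{"slide": [0,0,0],"delta_rot": [0,0,0],"hand": 0},{"slide": [0,0,0],"delta_rot": [0,0,0],"hand": 0}]}}

```text
time_s: 14.03
ee_pos: [0.5252, -0.3384, 0.2323]
eef_rot: [[-0.99, -0.14, -0.001], [-0.14, 0.99, 0.002], [0.001, 0.002, -1.0]]
force: [0.4, -0.4, -2.2]
grip_width: 0.0322
finger_force: 79.9
```

{"method": "apply_moves", "body": {"motion": [{"slide": [0,0,20],"delta_rot": [0,0,0],"hand": 0},{"slide": [0,0,35],"delta_rot": [0,0,0],"hand": 0},{"slide": [0,0,35],"delta_rot": [0,0,0],"hand": 0},{"slide": [0,0,28],"delta_rot": [0,0,0],"hand": 0},{"slide": [0,0,18],"delta_rot": [0,0,0],"hand": 0},{"slide": [0,0,10],"delta_rot": [0,0,0],"hand": 0},{"slide": [0,0,5],"delta_rot": [0,0,0],"hand": 0},{"slide": [0,0,1],"delta_rot": [0,0,0],"hand": 0},{"slide": [0,0,0],"delta_rot": [0,0,0],"hand": 0},{"slide": [0,0,0],"delta_rot": [0,0,0],"hand": 0}]}}

```text
time_s: 14.87
ee_pos: [0.5266, -0.3408, 0.0834]
eef_rot: [[-0.99, -0.139, 0.003], [-0.139, 0.99, -0.002], [-0.002, -0.002, -1.0]]
force: [0.6, 0.2, -2.1]
grip_width: 0.0322
finger_force: 80.0
```

{"method": "apply_moves", "body": {"motion": [{"slide": [0,0,1],"delta_rot": [0,0,0],"hand": 0},{"slide": [0,0,1],"delta_rot": [0,0,0],"hand": 0},{"slide": [0,0,0],"delta_rot": [0,0,0],"hand": 0}]}}

```text
time_s: 15.12
ee_pos: [0.5256, -0.3405, 0.0799]
eef_rot: [[-0.99, -0.139, 0.001], [-0.139, 0.99, -0.001], [-0.001, -0.001, -1.0]]
force: [-0.1, -0.4, -3.0]
grip_width: 0.0324
finger_force: 80.0
```

{"method": "apply_moves", "body": {"motion": [{"slide": [0,0,1],"delta_rot": [0,0,0],"hand": 0},{"slide": [0,0,0],"delta_rot": [0,0,0],"hand": 0}]}}

```text
time_s: 15.28
ee_pos: [0.5253, -0.3402, 0.0782]
eef_rot: [[-0.99, -0.139, -0.0], [-0.139, 0.99, 0.0], [0.0, 0.0, -1.0]]
force: [1.2, -0.5, -3.2]
grip_width: 0.0323
finger_force: 80.0
```

{"method": "apply_moves", "body": {"motion": [{"slide": [0,0,1],"delta_rot": [0,0,0],"hand": 0},{"slide": [0,0,1],"delta_rot": [0,0,0],"hand": 0},{"slide": [0,0,0],"delta_rot": [0,0,0],"hand": 0}]}}

```text
time_s: 15.53
ee_pos: [0.5254, -0.3403, 0.0763]
eef_rot: [[-0.99, -0.139, -0.0], [-0.139, 0.99, -0.0], [0.0, -0.0, -1.0]]
force: [0.2, -0.2, -2.7]
grip_width: 0.0323
finger_force: 80.3
```

{"method": "apply_moves", "body": {"motion": [{"slide": [0,0,1],"delta_rot": [0,0,0],"hand": 0},{"slide": [0,0,0],"delta_rot": [0,0,0],"hand": 0}]}}

```text
time_s: 15.7
ee_pos: [0.5256, -0.3404, 0.0762]
eef_rot: [[-0.99, -0.139, 0.0], [-0.139, 0.99, -0.0], [-0.0, -0.0, -1.0]]
force: [-2.2, 1.5, 5.2]
grip_width: 0.0327
finger_force: 81.1
```

{"method": "apply_moves", "body": {"motion": [{"slide": [0,0,-1],"delta_rot": [0,0,0],"hand": 1},{"slide": [0,0,0],"delta_rot": [0,0,0],"hand": 1},{"slide": [0,0,0],"delta_rot": [0,0,0],"hand": 1},{"slide": [0,0,0],"delta_rot": [0,0,0],"hand": 1},{"slide": [0,0,0],"delta_rot": [0,0,0],"hand": 1},{"slide": [0,0,0],"delta_rot": [0,0,0],"hand": 1},{"slide": [0,0,0],"delta_rot": [0,0,0],"hand": 1}]}}

```text
time_s: 16.28
ee_pos: [0.5254, -0.3402, 0.0762]
eef_rot: [[-0.99, -0.139, -0.0], [-0.139, 0.99, 0.0], [0.0, 0.0, -1.0]]
force: [-0.1, 0.5, -0.1]
grip_width: 0.0852
finger_force: 0.0
```

{"method": "apply_moves", "body": {"motion": [{"slide": [0,0,-15],"delta_rot": [0,0,0],"hand": 1},{"slide": [0,0,-30],"delta_rot": [0,0,0],"hand": 1},{"slide": [0,0,-40],"delta_rot": [0,0,0],"hand": 1},{"slide": [0,0,-40],"delta_rot": [0,0,0],"hand": 1},{"slide": [0,0,-30],"delta_rot": [0,0,0],"hand": 1},{"slide": [-2.8,39.9,0],"delta_rot": [0,0,0],"hand": 1},{"slide": [-2.8,39.9,0],"delta_rot": [0,0,0],"hand": 1},{"slide": [-2.8,39.9,0],"delta_rot": [0,0,0],"hand": 1},{"slide": [-2.8,39.9,0],"delta_rot": [0,0,0],"hand": 1},{"slide": [-2.8,39.9,0],"delta_rot": [0,0,0],"hand": 1}]}}

```text
time_s: 17.12
ee_pos: [0.511, -0.1391, 0.2314]
eef_rot: [[-0.99, -0.138, 0.0], [-0.138, 0.99, -0.0], [-0.0, -0.0, -1.0]]
force: [1.4, 0.5, 1.3]
grip_width: 0.0854
finger_force: 0.0
```

{"method": "apply_moves", "body": {"motion": [{"slide": [-2.8,39.9,0],"delta_rot": [0,0,0],"hand": 1},{"slide": [-2.8,39.9,0],"delta_rot": [0,0,0],"hand": 1},{"slide": [-2.8,39.9,0],"delta_rot": [0,0,0],"hand": 1},{"slide": [-2.8,39.9,0],"delta_rot": [0,0,0],"hand": 1},{"slide": [-2.8,39.9,0],"delta_rot": [0,0,0],"hand": 1},{"slide": [-2.8,39.9,0],"delta_rot": [0,0,0],"hand": 1},{"slide": [-2.8,39.9,0],"delta_rot": [0,0,0],"hand": 1},{"slide": [-2.8,39.9,0],"delta_rot": [0,0,0],"hand": 1},{"slide": [-2.8,39.9,0],"delta_rot": [0,0,0],"hand": 1},{"slide": [-2.8,39.9,0],"delta_rot": [0,0,0],"hand": 1}]}}

```text
time_s: 17.95
ee_pos: [0.4833, 0.2604, 0.2315]
eef_rot: [[-0.99, -0.139, 0.001], [-0.139, 0.99, 0.0], [-0.001, 0.0, -1.0]]
force: [0.2, 0.9, -0.0]
grip_width: 0.0853
finger_force: 0.0
```

{"method": "apply_moves", "body": {"motion": [{"slide": [-2.8,39.9,0],"delta_rot": [0,0,0],"hand": 1},{"slide": [-2.8,39.9,0],"delta_rot": [0,0,0],"hand": 1},{"slide": [-2.8,39.9,0],"delta_rot": [0,0,0],"hand": 1},{"slide": [0,0,0],"delta_rot": [0,0,0],"hand": 1},{"slide": [0,0,0],"delta_rot": [0,0,0],"hand": 1},{"slide": [0,0,0],"delta_rot": [0,0,0],"hand": 1}]}}

```text
time_s: 18.45
ee_pos: [0.4753, 0.3778, 0.2309]
eef_rot: [[-0.99, -0.14, -0.001], [-0.14, 0.99, -0.001], [0.001, -0.001, -1.0]]
force: [0.7, 0.4, 0.1]
grip_width: 0.0851
finger_force: 0.0
```

Run:
```python
from h import *
s=monitor.state(); print(s["ee_pos"],s["time_s"])
print(local((np.array([.475,.378,.080])-s["ee_pos"])*1000))
c=calibration("wrist"); im=grab_frame("wrist"); cv2.imwrite("pics/w6.png",im[:,:,::-1]); print(proj(c,[(.475,.378,.124),(.492,.25,.012)]))
im=grab_frame("side"); cv2.imwrite("pics/s6.png",im[100:420,100:600,::-1])
```

```text
[0.4753 0.3778 0.2309] 18.45
[  0.1281   0.3522 150.884 ]
[[324.4258 240.9399]
 [202.1248 207.9814]]
```

View pics/s6.png

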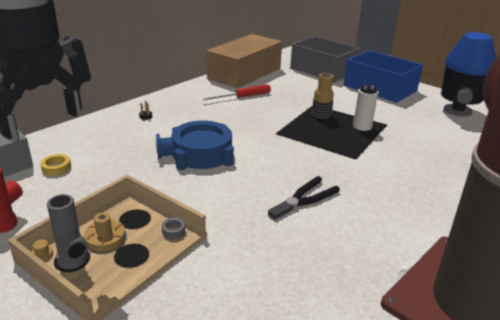

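The side view shows the foot valve and capacitor upright on the mat, and the tee, impeller, plug and nut undisturbed. The tee is next.

{"method": "apply_moves", "body": {"motion": [{"slide": [0,0,20],"delta_rot": [0,0,0],"hand": 1},{"slide": [0,0,35],"delta_rot": [0,0,0],"hand": 1},{"slide": [0,0,35],"delta_rot": [0,0,0],"hand": 1},{"slide": [0,0,30],"delta_rot": [0,0,0],"hand": 1},{"slide": [0,0,18],"delta_rot": [0,0,0],"hand": 1},{"slide": [0,0,9],"delta_rot": [0,0,0],"hand": 1},{"slide": [0,0,3],"delta_rot": [0,0,0],"hand": 1},{"slide": [0,0,0],"delta_rot": [0,0,0],"hand": 1},{"slide": [0,0,0],"delta_rot": [0,0,0],"hand": 1}], "grip_force": 60}}

```text
time_s: 19.3
ee_pos: [0.4769, 0.3782, 0.0831]
eef_rot: [[-0.99, -0.138, 0.002], [-0.138, 0.99, 0.001], [-0.003, 0.001, -1.0]]
force: [0.9, 0.9, 0.8]
grip_width: 0.0854
finger_force: 0.0
```

{"method": "apply_moves", "body": {"motion": [{"slide": [0,0,0],"delta_rot": [0,0,0],"hand": 0},{"slide": [0,0,0],"delta_rot": [0,0,0],"hand": 0},{"slide": [0,0,0],"delta_rot": [0,0,0],"hand": 0},{"slide": [0,0,0],"delta_rot": [0,0,0],"hand": 0},{"slide": [0,0,0],"delta_rot": [0,0,0],"hand": 0},{"slide": [0,0,0],"delta_rot": [0,0,0],"hand": 0},{"slide": [0,0,0],"delta_rot": [0,0,0],"hand": 0},{"slide": [0,0,0],"delta_rot": [0,0,0],"hand": 0}]}}

```text
time_s: 19.97
ee_pos: [0.4762, 0.3784, 0.0823]
eef_rot: [[-0.99, -0.139, 0.001], [-0.139, 0.99, 0.001], [-0.002, 0.001, -1.0]]
force: [-0.6, -0.5, 5.3]
grip_width: 0.0369
finger_force: 59.9
```

{"method": "apply_moves", "body": {"motion": [{"slide": [0,0,-10],"delta_rot": [0,0,0],"hand": 0},{"slide": [0,0,-25],"delta_rot": [0,0,0],"hand": 0},{"slide": [0,0,-35],"delta_rot": [0,0,0],"hand": 0},{"slide": [0,0,-35],"delta_rot": [0,0,0],"hand": 0},{"slide": [0,0,-30],"delta_rot": [0,0,0],"hand": 0},{"slide": [0,0,-15],"delta_rot": [0,0,0],"hand": 0},{"slide": [0,0,0],"delta_rot": [0,0,0],"hand": 0}]}}

```text
time_s: 20.55
ee_pos: [0.4774, 0.3793, 0.2368]
eef_rot: [[-0.99, -0.139, 0.007], [-0.139, 0.99, 0.004], [-0.007, 0.003, -1.0]]
force: [0.1, 0.3, -0.1]
grip_width: 0.0368
finger_force: 60.1
```

{"method": "apply_moves", "body": {"motion": [{"slide": [2.7,-15,0],"delta_rot": [0,0,0],"hand": 0},{"slide": [5.4,-30,0],"delta_rot": [0,0,0],"hand": 0},{"slide": [7.1,-40,0],"delta_rot": [0,0,0],"hand": 0},{"slide": [7.1,-40,0],"delta_rot": [0,0,0],"hand": 0},{"slide": [7.1,-40,0],"delta_rot": [0,0,0],"hand": 0},{"slide": [7.1,-40,0],"delta_rot": [0,0,0],"hand": 0},{"slide": [7.1,-40,0],"delta_rot": [0,0,0],"hand": 0},{"slide": [7.1,-40,0],"delta_rot": [0,0,0],"hand": 0},{"slide": [7.1,-40,0],"delta_rot": [0,0,0],"hand": 0},{"slide": [7.1,-40,0],"delta_rot": [0,0,0],"hand": 0}]}}

```text
time_s: 21.38
ee_pos: [0.4603, 0.006, 0.2294]
eef_rot: [[-0.99, -0.139, -0.003], [-0.139, 0.99, 0.001], [0.003, 0.001, -1.0]]
force: [1.1, -0.7, -1.3]
grip_width: 0.0367
finger_force: 60.4
```

{"method": "apply_moves", "body": {"motion": [{"slide": [7.1,-40,0],"delta_rot": [0,0,0],"hand": 0},{"slide": [7.1,-40,0],"delta_rot": [0,0,0],"hand": 0},{"slide": [7.1,-40,0],"delta_rot": [0,0,0],"hand": 0},{"slide": [7.1,-40,0],"delta_rot": [0,0,0],"hand": 0},{"slide": [7.1,-40,0],"delta_rot": [0,0,0],"hand": 0},{"slide": [5.9,-33,0],"delta_rot": [0,0,0],"hand": 0},{"slide": [2.9,-16,0],"delta_rot": [0,0,0],"hand": 0},{"slide": [1.3,-7.5,0],"delta_rot": [0,0,0],"hand": 0},{"slide": [0,0,0],"delta_rot": [0,0,0],"hand": 0},{"slide": [0,0,0],"delta_rot": [0,0,0],"hand": 0}]}}

```text
time_s: 22.22
ee_pos: [0.4519, -0.2517, 0.23]
eef_rot: [[-0.99, -0.139, -0.002], [-0.139, 0.99, 0.002], [0.001, 0.002, -1.0]]
force: [0.2, -0.2, -0.8]
grip_width: 0.0369
finger_force: 60.3
```

Contact is expected at a reading of about 0.074. The command already runs slightly ahead of the reading.

{"method": "apply_moves", "body": {"motion": [{"slide": [0,0,20],"delta_rot": [0,0,0],"hand": 0},{"slide": [0,0,35],"delta_rot": [0,0,0],"hand": 0},{"slide": [0,0,35],"delta_rot": [0,0,0],"hand": 0},{"slide": [0,0,28],"delta_rot": [0,0,0],"hand": 0},{"slide": [0,0,18],"delta_rot": [0,0,0],"hand": 0},{"slide": [0,0,10],"delta_rot": [0,0,0],"hand": 0},{"slide": [0,0,5],"delta_rot": [0,0,0],"hand": 0},{"slide": [0,0,2],"delta_rot": [0,0,0],"hand": 0},{"slide": [0,0,1],"delta_rot": [0,0,0],"hand": 0},{"slide": [0,0,0],"delta_rot": [0,0,0],"hand": 0}]}}

```text
time_s: 23.05
ee_pos: [0.4534, -0.2532, 0.0786]
eef_rot: [[-0.99, -0.139, 0.002], [-0.139, 0.99, -0.001], [-0.002, -0.002, -1.0]]
force: [0.7, 0.1, -1.8]
grip_width: 0.0372
finger_force: 60.4
```

{"method": "apply_moves", "body": {"motion": [{"slide": [0,0,1],"delta_rot": [0,0,0],"hand": 0},{"slide": [0,0,1],"delta_rot": [0,0,0],"hand": 0},{"slide": [0,0,0],"delta_rot": [0,0,0],"hand": 0}]}}

```text
time_s: 23.3
ee_pos: [0.4527, -0.2531, 0.0758]
eef_rot: [[-0.99, -0.139, 0.001], [-0.139, 0.99, -0.001], [-0.001, -0.001, -1.0]]
force: [-0.3, 1.1, -1.3]
grip_width: 0.0369
finger_force: 60.4
```

{"method": "apply_moves", "body": {"motion": [{"slide": [0,0,1],"delta_rot": [0,0,0],"hand": 0},{"slide": [0,0,0],"delta_rot": [0,0,0],"hand": 0}]}}

```text
time_s: 23.47
ee_pos: [0.4524, -0.2529, 0.0743]
eef_rot: [[-0.99, -0.139, 0.0], [-0.139, 0.99, -0.0], [-0.0, -0.0, -1.0]]
force: [0.3, -0.8, -1.8]
grip_width: 0.0369
finger_force: 60.4
```

{"method": "apply_moves", "body": {"motion": [{"slide": [0,0,1],"delta_rot": [0,0,0],"hand": 0},{"slide": [0,0,0],"delta_rot": [0,0,0],"hand": 0},{"slide": [0,0,0],"delta_rot": [0,0,0],"hand": 1},{"slide": [0,0,0],"delta_rot": [0,0,0],"hand": 1},{"slide": [0,0,0],"delta_rot": [0,0,0],"hand": 1},{"slide": [0,0,0],"delta_rot": [0,0,0],"hand": 1},{"slide": [0,0,0],"delta_rot": [0,0,0],"hand": 1},{"slide": [0,0,0],"delta_rot": [0,0,0],"hand": 1}]}}

```text
time_s: 24.13
ee_pos: [0.4524, -0.2528, 0.0732]
eef_rot: [[-0.99, -0.139, -0.0], [-0.139, 0.99, 0.0], [0.0, 0.0, -1.0]]
force: [-0.6, -0.9, 0.4]
grip_width: 0.0851
finger_force: 0.0
```

{"method": "apply_moves", "body": {"motion": [{"slide": [0,0,-15],"delta_rot": [0,0,0],"hand": 1},{"slide": [0,0,-30],"delta_rot": [0,0,0],"hand": 1},{"slide": [0,0,-40],"delta_rot": [0,0,0],"hand": 1},{"slide": [0,0,-40],"delta_rot": [0,0,0],"hand": 1},{"slide": [0,0,-30],"delta_rot": [0,0,0],"hand": 1},{"slide": [0,0,0],"delta_rot": [0,0,0],"hand": 1},{"slide": [0,0,0],"delta_rot": [0,0,0],"hand": 1}]}}

```text
time_s: 24.72
ee_pos: [0.4537, -0.2537, 0.231]
eef_rot: [[-0.99, -0.139, 0.004], [-0.139, 0.99, -0.003], [-0.004, -0.004, -1.0]]
force: [0.2, 0.3, -0.1]
grip_width: 0.0852
finger_force: 0.0
```

Run:
```python
from h import *
s=monitor.state(); print(s["ee_pos"],s["time_s"]); c=calibration("wrist"); im=grab_frame("wrist"); cv2.imwrite("pics/w7.png",im[:,:,::-1])
print(local((np.array([.482,.3135,.2])-s["ee_pos"])*1000))
```

```text
[ 0.4537 -0.2537  0.231 ] 24.7167
[-106.8178  557.8385   30.5547]
```

View pics/w7.png

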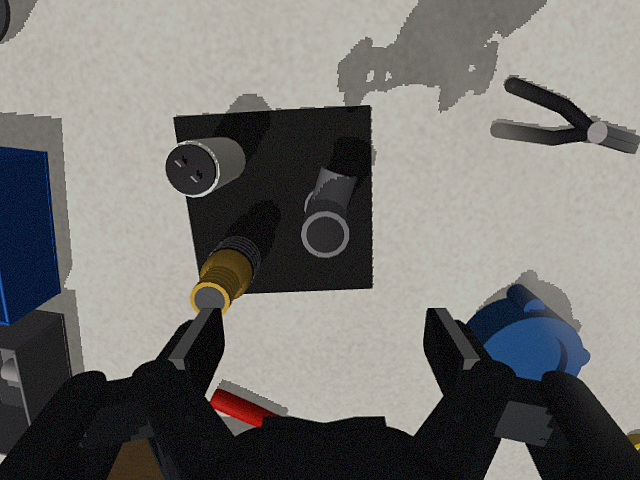

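All three stand on the mat: capacitor (204,168), foot valve (215,290), tee (326,233). Now the impeller.

{"method": "apply_moves", "body": {"motion": [{"slide": [-7.6,39.8,0],"delta_rot": [0,0,0],"hand": 1},{"slide": [-7.6,39.8,0],"delta_rot": [0,0,0],"hand": 1},{"slide": [-7.6,39.8,0],"delta_rot": [0,0,0],"hand": 1},{"slide": [-7.6,39.8,0],"delta_rot": [0,0,0],"hand": 1},{"slide": [-7.6,39.8,0],"delta_rot": [0,0,0],"hand": 1},{"slide": [-7.6,39.8,0],"delta_rot": [0,0,0],"hand": 1},{"slide": [-7.6,39.8,0],"delta_rot": [0,0,0],"hand": 1},{"slide": [-7.6,39.8,0],"delta_rot": [0,0,0],"hand": 1},{"slide": [-7.6,39.8,0],"delta_rot": [0,0,0],"hand": 1},{"slide": [-7.6,39.8,0],"delta_rot": [0,0,0],"hand": 1}]}}

```text
time_s: 25.6
ee_pos: [0.4708, 0.1537, 0.226]
eef_rot: [[-0.99, -0.139, -0.004], [-0.139, 0.99, -0.001], [0.004, -0.0, -1.0]]
force: [-0.1, -0.1, 0.3]
grip_width: 0.0852
finger_force: 0.0
```

{"method": "apply_moves", "body": {"motion": [{"slide": [-7.6,39.8,0],"delta_rot": [0,0,0],"hand": 1},{"slide": [-7.6,39.8,0],"delta_rot": [0,0,0],"hand": 1},{"slide": [-7.6,39.8,0],"delta_rot": [0,0,0],"hand": 1},{"slide": [-7.6,39.8,0],"delta_rot": [0,0,0],"hand": 1},{"slide": [0,0,0],"delta_rot": [0,0,0],"hand": 1},{"slide": [0,0,0],"delta_rot": [0,0,0],"hand": 1},{"slide": [0,0,0],"delta_rot": [0,0,0],"hand": 1}]}}

```text
time_s: 26.18
ee_pos: [0.4793, 0.3132, 0.226]
eef_rot: [[-0.99, -0.14, -0.003], [-0.14, 0.99, -0.002], [0.004, -0.002, -1.0]]
force: [0.1, -0.2, -0.4]
grip_width: 0.0855
finger_force: 0.0
```

Run:
```python
from h import *
import json
s=monitor.state(); print(s["ee_pos"],s["time_s"]); c=calibration("wrist"); im=grab_frame("wrist"); cv2.imwrite("pics/w8.png",im[:,:,::-1])
hsv=cv2.cvtColor(im,cv2.COLOR_RGB2HSV); m=cv2.inRange(hsv,(15,120,60),(30,255,255))
p=proj(c,[(.482,.3135,.056),(.482,.3135,.026)]); print(p)
b,l=blobs(m,150)
for i,st,ce in b:
    if np.hypot(*(ce-p[1]))<80: print(st,ce,plane(c,[ce],.03))
# dark discs at floor
b,l=blobs(im.max(2)<60,300)
for i,st,ce in b:
    if st[4]<6000: print("dark",st,ce,plane(c,[ce],.012))
print("local",local((np.array([.482,.3135,.0375])-s["ee_pos"])*1000))
c=json.load(open("w2.json")); c["view"]=np.array(c["view"]); print("casing w2",plane(c,[(91.5,238)],.05))
im=cv2.imread("pics/side0.png"); cv2.imwrite("pics/cs.png",cv2.convertScaleAbs(np.hstack([cv2.resize(im[210:280,245:345],None,fx=4,fy=4,interpolation=2),cv2.resize(cv2.imread("pics/scene0.png")[217:287,245:345],None,fx=4,fy=4,interpolation=2)]),alpha=1.6))
```

```text
[0.4793 0.3132 0.226 ] 26.1833
[[324.1324 223.8348]
 [324.1264 216.26  ]]
[ 291  184   66   65 2808] [323.5118 215.6425] [[0.4805 0.3127 0.03  ]]
[ 244  264  133   27 1034] [304.6112 278.706 ] [[0.5504 0.3025 0.03  ]]
dark [  0   0  30  44 749] [11.2216 21.5247] [[ 0.3342 -0.0127  0.012 ]]
dark [ 33  13  57  31 751] [64.715  29.0613] [[0.3376 0.0444 0.012 ]]
dark [ 197   92   49  197 1843] [209.6527 187.2859] [[0.4714 0.1935 0.012 ]]
dark [572 110  27  32 595] [584.7613 125.4168] [[0.3544 0.5605 0.012 ]]
dark [ 297  121   56   57 2503] [324.5222 149.0751] [[0.4178 0.3048 0.012 ]]
dark [ 235  187   53   52 2125] [261.3209 212.4894] [[0.4904 0.2486 0.012 ]]
dark [ 360  189   53   52 2118] [385.763  214.1856] [[0.4741 0.3773 0.012 ]]
dark [   0  200  121  150 4523] [ 67.8554 258.7663] [[0.5732 0.0346 0.012 ]]
dark [628 252  12  40 305] [634.7475 273.5967] [[0.5006 0.6823 0.012 ]]
dark [  0 295  53  29 494] [ 19.8968 313.8826] [[ 0.6561 -0.0364  0.012 ]]
dark [ 355  348   70   74 1000] [393.985 381.838] [[0.6812 0.4292 0.012 ]]
local [ -3.2881   0.1934 188.5022]
casing w2 [[0.5914 0.0029 0.05  ]]
```

View pics/cs.png

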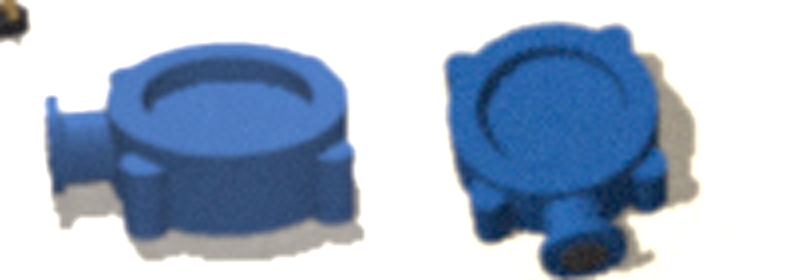

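The two crops show the casing rim ellipse centres at about (301.8,235.1) in the side view and (283.1,243.8) in the scene view. The floor discs match the part positions to within 2 mm. I compute the casing centre and grasp the hub.

Run:
```python
from h import *
print(plane(calibration("side"),[(301.75,235.1)],.05),plane(calibration("scene"),[(283.1,243.75)],.05))
```

```text
[[0.587  0.0059 0.05  ]] [[0.5974 0.0028 0.05  ]]
```

{"method": "apply_moves", "body": {"motion": [{"slide": [-1,0,20],"delta_rot": [0,0,0],"hand": 1},{"slide": [-1,0,40],"delta_rot": [0,0,0],"hand": 1},{"slide": [0,0,40],"delta_rot": [0,0,0],"hand": 1},{"slide": [0,0,40],"delta_rot": [0,0,0],"hand": 1},{"slide": [0,0,25],"delta_rot": [0,0,0],"hand": 1},{"slide": [0,0,14],"delta_rot": [0,0,0],"hand": 1},{"slide": [0,0,6],"delta_rot": [0,0,0],"hand": 1},{"slide": [0,0,3],"delta_rot": [0,0,0],"hand": 1},{"slide": [0,0,0],"delta_rot": [0,0,0],"hand": 1},{"slide": [0,0,0],"delta_rot": [0,0,0],"hand": 1}]}}

```text
time_s: 27.07
ee_pos: [0.4836, 0.314, 0.0418]
eef_rot: [[-0.99, -0.138, 0.002], [-0.138, 0.99, 0.001], [-0.002, 0.001, -1.0]]
force: [0.4, -0.6, 1.6]
grip_width: 0.0857
finger_force: 0.0
```

{"method": "apply_moves", "body": {"motion": [{"slide": [0,0,3],"delta_rot": [0,0,0],"hand": 1},{"slide": [0,0,2],"delta_rot": [0,0,0],"hand": 1},{"slide": [0,0,0],"delta_rot": [0,0,0],"hand": 1},{"slide": [0,0,0],"delta_rot": [0,0,0],"hand": 1}]}}

```text
time_s: 27.4
ee_pos: [0.4825, 0.3142, 0.0356]
eef_rot: [[-0.99, -0.139, 0.0], [-0.139, 0.99, 0.0], [-0.0, 0.0, -1.0]]
force: [0.1, 0.5, 0.7]
grip_width: 0.0855
finger_force: 0.0
```

{"method": "apply_moves", "body": {"motion": [{"slide": [0,0,0],"delta_rot": [0,0,0],"hand": 0},{"slide": [0,0,0],"delta_rot": [0,0,0],"hand": 0},{"slide": [0,0,0],"delta_rot": [0,0,0],"hand": 0},{"slide": [0,0,0],"delta_rot": [0,0,0],"hand": 0},{"slide": [0,0,0],"delta_rot": [0,0,0],"hand": 0},{"slide": [0,0,0],"delta_rot": [0,0,0],"hand": 0},{"slide": [0,0,0],"delta_rot": [0,0,0],"hand": 0},{"slide": [0,0,0],"delta_rot": [0,0,0],"hand": 0}]}}

```text
time_s: 28.07
ee_pos: [0.4826, 0.3142, 0.0356]
eef_rot: [[-0.99, -0.139, 0.001], [-0.139, 0.99, 0.0], [-0.001, 0.0, -1.0]]
force: [-0.5, 0.3, 2.5]
grip_width: 0.0237
finger_force: 59.2
```

{"method": "apply_moves", "body": {"motion": [{"slide": [0,0,-8],"delta_rot": [0,0,0],"hand": 0},{"slide": [0,0,-20],"delta_rot": [0,0,0],"hand": 0},{"slide": [0,0,-35],"delta_rot": [0,0,0],"hand": 0},{"slide": [0,0,-35],"delta_rot": [0,0,0],"hand": 0},{"slide": [0,0,-22],"delta_rot": [0,0,0],"hand": 0},{"slide": [0,0,-10],"delta_rot": [0,0,0],"hand": 0},{"slide": [0,0,0],"delta_rot": [0,0,0],"hand": 0}]}}

```text
time_s: 28.65
ee_pos: [0.4839, 0.3148, 0.1683]
eef_rot: [[-0.99, -0.139, 0.005], [-0.139, 0.99, 0.002], [-0.005, 0.002, -1.0]]
force: [0.9, 0.2, -2.2]
grip_width: 0.024
finger_force: 59.0
```

{"method": "apply_moves", "body": {"motion": [{"slide": [-3,-15,0],"delta_rot": [0,0,0],"hand": 0},{"slide": [-6,-30,0],"delta_rot": [0,0,0],"hand": 0},{"slide": [-8.1,-40,0],"delta_rot": [0,0,0],"hand": 0},{"slide": [-8.1,-40,0],"delta_rot": [0,0,0],"hand": 0},{"slide": [-8.1,-40,0],"delta_rot": [0,0,0],"hand": 0},{"slide": [-8.1,-40,0],"delta_rot": [0,0,0],"hand": 0},{"slide": [-8.1,-40,0],"delta_rot": [0,0,0],"hand": 0},{"slide": [-8.1,-40,0],"delta_rot": [0,0,0],"hand": 0},{"slide": [-5,-25,0],"delta_rot": [0,0,0],"hand": 0},{"slide": [-2.4,-12,0],"delta_rot": [0,0,0],"hand": 0}]}}

```text
time_s: 29.48
ee_pos: [0.5907, 0.0005, 0.1624]
eef_rot: [[-0.991, -0.136, -0.004], [-0.136, 0.991, -0.001], [0.004, 0.0, -1.0]]
force: [-0.6, 0.9, -2.7]
grip_width: 0.0239
finger_force: 59.3
```

{"method": "apply_moves", "body": {"motion": [{"slide": [0,0,0],"delta_rot": [0,0,0],"hand": 0},{"slide": [0,0,0],"delta_rot": [0,0,0],"hand": 0},{"slide": [0,0,0],"delta_rot": [0,0,0],"hand": 0}]}}

```text
time_s: 29.73
ee_pos: [0.5903, 0.0056, 0.1638]
eef_rot: [[-0.99, -0.14, -0.003], [-0.14, 0.99, 0.001], [0.003, 0.001, -1.0]]
force: [0.3, 0.3, -2.7]
grip_width: 0.0238
finger_force: 59.3
```

Run:
```python
from h import *
s=monitor.state(); print(s["ee_pos"],s["time_s"],s["grip_width"]); c=calibration("wrist"); im=grab_frame("wrist"); cv2.imwrite("pics/w9.png",im[:,:,::-1])
P=[(.5915+.066*np.cos(a),.004+.066*np.sin(a),.05) for a in np.linspace(0,2*np.pi,37)]
o=im[:,:,::-1].copy(); cv2.polylines(o,[proj(c,P).astype(np.int32).reshape(-1,1,2)],True,(0,255,0),1); cv2.imwrite("pics/w9o.png",o)
```

```text
[0.5903 0.0056 0.1638] 29.7333 0.023809709562041162
```

View pics/w9o.png

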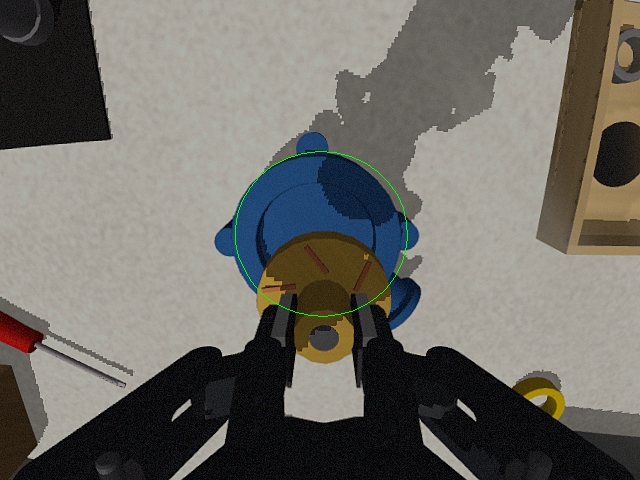

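The wrist view shows the impeller held level over the casing, and the predicted rim circle matches the casing rim within about 2 mm. Contact is expected at a TCP z of about 0.061.

{"method": "apply_moves", "body": {"motion": [{"slide": [0,0,15],"delta_rot": [0,0,0],"hand": 0},{"slide": [0,0,25],"delta_rot": [0,0,0],"hand": 0},{"slide": [0,0,25],"delta_rot": [0,0,0],"hand": 0},{"slide": [0,0,15],"delta_rot": [0,0,0],"hand": 0},{"slide": [0,0,8],"delta_rot": [0,0,0],"hand": 0},{"slide": [0,0,5],"delta_rot": [0,0,0],"hand": 0},{"slide": [0,0,3],"delta_rot": [0,0,0],"hand": 0},{"slide": [0,0,2],"delta_rot": [0,0,0],"hand": 0},{"slide": [0,0,0],"delta_rot": [0,0,0],"hand": 0},{"slide": [0,0,0],"delta_rot": [0,0,0],"hand": 0}]}}

```text
time_s: 30.62
ee_pos: [0.5922, 0.0042, 0.0683]
eef_rot: [[-0.99, -0.139, 0.002], [-0.139, 0.99, -0.0], [-0.002, -0.0, -1.0]]
force: [-0.9, 0.3, -2.3]
grip_width: 0.024
finger_force: 59.3
```

{"method": "apply_moves", "body": {"motion": [{"slide": [0,0,1],"delta_rot": [0,0,0],"hand": 0},{"slide": [0,0,1],"delta_rot": [0,0,0],"hand": 0},{"slide": [0,0,0],"delta_rot": [0,0,0],"hand": 0}]}}

```text
time_s: 30.87
ee_pos: [0.5916, 0.0041, 0.0655]
eef_rot: [[-0.99, -0.139, 0.0], [-0.139, 0.99, -0.0], [-0.0, -0.0, -1.0]]
force: [0.2, 0.3, -2.4]
grip_width: 0.024
finger_force: 59.3
```

{"method": "apply_moves", "body": {"motion": [{"slide": [0,0,1],"delta_rot": [0,0,0],"hand": 0},{"slide": [0,0,0],"delta_rot": [0,0,0],"hand": 0}]}}

```text
time_s: 31.03
ee_pos: [0.5914, 0.0042, 0.0642]
eef_rot: [[-0.99, -0.139, -0.0], [-0.139, 0.99, 0.0], [0.0, 0.0, -1.0]]
force: [-0.1, -0.0, -2.2]
grip_width: 0.0238
finger_force: 59.3
```

{"method": "apply_moves", "body": {"motion": [{"slide": [0,0,1],"delta_rot": [0,0,0],"hand": 0},{"slide": [0,0,1],"delta_rot": [0,0,0],"hand": 0},{"slide": [0,0,0],"delta_rot": [0,0,0],"hand": 0}]}}

```text
time_s: 31.28
ee_pos: [0.5913, 0.0042, 0.062]
eef_rot: [[-0.99, -0.139, -0.0], [-0.139, 0.99, 0.0], [0.0, 0.0, -1.0]]
force: [0.2, -0.3, -2.3]
grip_width: 0.0239
finger_force: 59.3
```

{"method": "apply_moves", "body": {"motion": [{"slide": [0,0,1],"delta_rot": [0,0,0],"hand": 0},{"slide": [0,0,0.5],"delta_rot": [0,0,0],"hand": 0},{"slide": [0,0,0],"delta_rot": [0,0,0],"hand": 0}]}}

```text
time_s: 31.53
ee_pos: [0.5915, 0.0042, 0.0607]
eef_rot: [[-0.99, -0.139, -0.0], [-0.139, 0.99, -0.0], [0.0, -0.0, -1.0]]
force: [-0.1, 0.3, -2.0]
grip_width: 0.0236
finger_force: 59.4
```

{"method": "apply_moves", "body": {"motion": [{"slide": [0,0,0],"delta_rot": [0,0,0],"hand": 1},{"slide": [0,0,0],"delta_rot": [0,0,0],"hand": 1},{"slide": [0,0,0],"delta_rot": [0,0,0],"hand": 1},{"slide": [0,0,0],"delta_rot": [0,0,0],"hand": 1},{"slide": [0,0,0],"delta_rot": [0,0,0],"hand": 1},{"slide": [0,0,0],"delta_rot": [0,0,0],"hand": 1},{"slide": [0,0,0],"delta_rot": [0,0,0],"hand": 1}]}}

```text
time_s: 32.12
ee_pos: [0.5915, 0.0042, 0.0609]
eef_rot: [[-0.99, -0.139, 0.0], [-0.139, 0.99, -0.0], [-0.0, -0.0, -1.0]]
force: [-1.0, 0.7, -0.2]
grip_width: 0.0855
finger_force: 0.0
```

{"method": "apply_moves", "body": {"motion": [{"slide": [0,0,-15],"delta_rot": [0,0,0],"hand": 1},{"slide": [0,0,-35],"delta_rot": [0,0,0],"hand": 1},{"slide": [0,0,-40],"delta_rot": [0,0,0],"hand": 1},{"slide": [0,0,-40],"delta_rot": [0,0,0],"hand": 1},{"slide": [0,0,-35],"delta_rot": [0,0,0],"hand": 1},{"slide": [0,0,-10],"delta_rot": [0,0,0],"hand": 1},{"slide": [0,0,0],"delta_rot": [0,0,0],"hand": 1},{"slide": [0,0,0],"delta_rot": [0,0,0],"hand": 1},{"slide": [0,0,0],"delta_rot": [0,0,0],"hand": 1}]}}

```text
time_s: 32.87
ee_pos: [0.5903, 0.0043, 0.2334]
eef_rot: [[-0.99, -0.139, -0.004], [-0.139, 0.99, 0.0], [0.003, 0.001, -1.0]]
force: [0.7, 0.3, -0.8]
grip_width: 0.0855
finger_force: 0.0
```

Run:
```python
from h import *
s=monitor.state(); print(s["ee_pos"],s["time_s"]); c=calibration("wrist"); im=grab_frame("wrist"); cv2.imwrite("pics/w10.png",im[:,:,::-1])
hsv=cv2.cvtColor(im,cv2.COLOR_RGB2HSV); m=cv2.inRange(hsv,(12,100,40),(32,255,255)); b,l=blobs(m,400); p=proj(c,[(.5915,.004,.052)])[0]
for i,st,ce in b:
    if np.hypot(*(ce-p))<60: print(st,ce,plane(c,[ce],.053),p)
print(local((np.array([.4524,-.2528,.235])-s["ee_pos"])*1000))
```

```text
[0.5903 0.0043 0.2334] 32.8667
[ 289  184   69   68 3275] [323.0962 217.1982] [[0.5894 0.0036 0.053 ]] [323.1517 219.1664]
[ 172.2556 -235.4868   -1.1537]
```

View pics/w10.png

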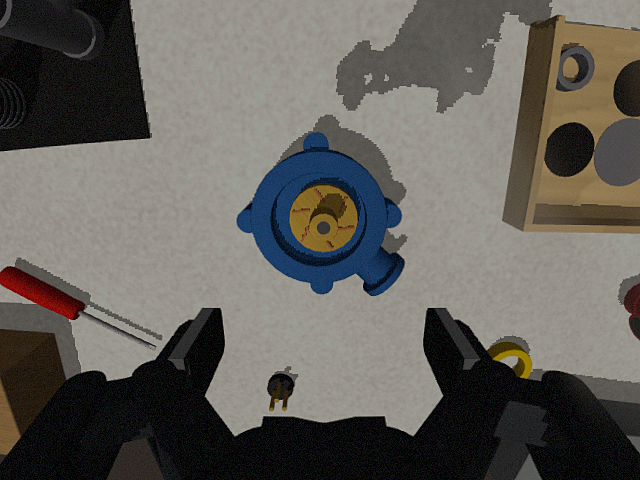

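The impeller lies flat in the recess (323,217). That uses up my picture views, so from here I check by measurement only. Back to the tee.

{"method": "apply_moves", "body": {"motion": [{"slide": [21.5,-29.4,0],"delta_rot": [0,0,0],"hand": 1},{"slide": [21.5,-29.4,0],"delta_rot": [0,0,0],"hand": 1},{"slide": [21.5,-29.4,0],"delta_rot": [0,0,0],"hand": 1},{"slide": [21.5,-29.4,0],"delta_rot": [0,0,0],"hand": 1},{"slide": [21.5,-29.4,0],"delta_rot": [0,0,0],"hand": 1},{"slide": [21.5,-29.4,0],"delta_rot": [0,0,0],"hand": 1},{"slide": [21.5,-29.4,0],"delta_rot": [0,0,0],"hand": 1},{"slide": [21.5,-29.4,0],"delta_rot": [0,0,0],"hand": 1},{"slide": [0,0,0],"delta_rot": [0,0,0],"hand": 1},{"slide": [0,0,0],"delta_rot": [0,0,0],"hand": 1}]}}

```text
time_s: 33.75
ee_pos: [0.4521, -0.2535, 0.2336]
eef_rot: [[-0.991, -0.135, -0.003], [-0.135, 0.991, 0.002], [0.003, 0.003, -1.0]]
force: [0.3, 1.0, -0.5]
grip_width: 0.085
finger_force: 0.0
```

Run:
```python
from h import *
s=monitor.state(); print(s["ee_pos"],s["time_s"]); c=calibration("wrist"); im=grab_frame("wrist"); cv2.imwrite("pics/w11.png",im[:,:,::-1])
print(local((np.array([.4524,-.2528,.076])-s["ee_pos"])*1000))
p=proj(c,[(.4524,-.2528,.116)])[0].astype(int); print(p)
g=cv2.cvtColor(im,cv2.COLOR_RGB2GRAY); g=g[p[1]-45:p[1]+45,p[0]-45:p[0]+45]
h=cv2.HoughCircles(cv2.medianBlur(g,3),cv2.HOUGH_GRADIENT,1,20,param1=80,param2=15,minRadius=18,maxRadius=32); print(None if h is None else plane(c,h[0][:3,:2]+p-45,.116),h)
```

```text
[ 0.4521 -0.2535  0.2336] 33.75
[ -0.7226   0.2635 157.6396]
[324 237]
[[ 0.4516 -0.2545  0.116 ]] [[[43.5 44.5 23.5]]]
```

{"method": "apply_moves", "body": {"motion": [{"slide": [0,0,20],"delta_rot": [0,0,0],"hand": 1},{"slide": [0,0,38],"delta_rot": [0,0,0],"hand": 1},{"slide": [0,0,38],"delta_rot": [0,0,0],"hand": 1},{"slide": [0,0,30],"delta_rot": [0,0,0],"hand": 1},{"slide": [0,0,18],"delta_rot": [0,0,0],"hand": 1},{"slide": [0,0,9],"delta_rot": [0,0,0],"hand": 1},{"slide": [0,0,4],"delta_rot": [0,0,0],"hand": 1},{"slide": [0,0,0],"delta_rot": [0,0,0],"hand": 1},{"slide": [0,0,0],"delta_rot": [0,0,0],"hand": 1},{"slide": [0,0,0],"delta_rot": [0,0,0],"hand": 1}]}}

```text
time_s: 34.63
ee_pos: [0.4551, -0.2532, 0.0805]
eef_rot: [[-0.99, -0.139, 0.002], [-0.139, 0.99, -0.002], [-0.002, -0.002, -1.0]]
force: [-0.0, 0.3, -0.3]
grip_width: 0.0854
finger_force: 0.0
```

{"method": "apply_moves", "body": {"motion": [{"slide": [0,0,0],"delta_rot": [0,0,0],"hand": 0},{"slide": [0,0,0],"delta_rot": [0,0,0],"hand": 0},{"slide": [0,0,0],"delta_rot": [0,0,0],"hand": 0},{"slide": [0,0,0],"delta_rot": [0,0,0],"hand": 0},{"slide": [0,0,0],"delta_rot": [0,0,0],"hand": 0},{"slide": [0,0,0],"delta_rot": [0,0,0],"hand": 0},{"slide": [0,0,0],"delta_rot": [0,0,0],"hand": 0},{"slide": [0,0,0],"delta_rot": [0,0,0],"hand": 0}]}}

```text
time_s: 35.3
ee_pos: [0.4543, -0.2531, 0.0795]
eef_rot: [[-0.99, -0.139, 0.001], [-0.139, 0.99, -0.001], [-0.001, -0.001, -1.0]]
force: [-0.0, -0.5, 5.0]
grip_width: 0.0367
finger_force: 60.2
```

{"method": "apply_moves", "body": {"motion": [{"slide": [0,0,-10],"delta_rot": [0,0,0],"hand": 0},{"slide": [0,0,-25],"delta_rot": [0,0,0],"hand": 0},{"slide": [0,0,-35],"delta_rot": [0,0,0],"hand": 0},{"slide": [0,0,-35],"delta_rot": [0,0,0],"hand": 0},{"slide": [0,0,-30],"delta_rot": [0,0,0],"hand": 0},{"slide": [0,0,-15],"delta_rot": [0,0,0],"hand": 0},{"slide": [0,0,0],"delta_rot": [0,0,0],"hand": 0}]}}

```text
time_s: 35.88
ee_pos: [0.4556, -0.2539, 0.2337]
eef_rot: [[-0.99, -0.139, 0.006], [-0.139, 0.99, -0.005], [-0.005, -0.005, -1.0]]
force: [0.1, -0.6, -0.5]
grip_width: 0.0367
finger_force: 60.2
```

{"method": "apply_moves", "body": {"motion": [{"slide": [-2.7,15,0],"delta_rot": [0,0,0],"hand": 0},{"slide": [-5.4,30,0],"delta_rot": [0,0,0],"hand": 0},{"slide": [-7.2,40,0],"delta_rot": [0,0,0],"hand": 0},{"slide": [-7.2,40,0],"delta_rot": [0,0,0],"hand": 0},{"slide": [-7.2,40,0],"delta_rot": [0,0,0],"hand": 0},{"slide": [-7.2,40,0],"delta_rot": [0,0,0],"hand": 0},{"slide": [-7.2,40,0],"delta_rot": [0,0,0],"hand": 0},{"slide": [-7.2,40,0],"delta_rot": [0,0,0],"hand": 0},{"slide": [-7.2,40,0],"delta_rot": [0,0,0],"hand": 0},{"slide": [-7.2,40,0],"delta_rot": [0,0,0],"hand": 0}]}}

```text
time_s: 36.72
ee_pos: [0.4657, 0.1205, 0.2262]
eef_rot: [[-0.99, -0.139, -0.004], [-0.139, 0.99, -0.0], [0.004, 0.001, -1.0]]
force: [0.7, -0.9, -1.6]
grip_width: 0.0369
finger_force: 60.3
```

{"method": "apply_moves", "body": {"motion": [{"slide": [-7.2,40,0],"delta_rot": [0,0,0],"hand": 0},{"slide": [-7.2,40,0],"delta_rot": [0,0,0],"hand": 0},{"slide": [-7.2,40,0],"delta_rot": [0,0,0],"hand": 0},{"slide": [-7.2,40,0],"delta_rot": [0,0,0],"hand": 0},{"slide": [-7.2,40,0],"delta_rot": [0,0,0],"hand": 0},{"slide": [-5.9,33,0],"delta_rot": [0,0,0],"hand": 0},{"slide": [-2.9,16,0],"delta_rot": [0,0,0],"hand": 0},{"slide": [-1.3,7.5,0],"delta_rot": [0,0,0],"hand": 0},{"slide": [0,0,0],"delta_rot": [0,0,0],"hand": 0},{"slide": [0,0,0],"delta_rot": [0,0,0],"hand": 0}]}}

```text
time_s: 37.55
ee_pos: [0.477, 0.3776, 0.2269]
eef_rot: [[-0.99, -0.14, -0.003], [-0.14, 0.99, -0.002], [0.003, -0.002, -1.0]]
force: [-0.8, -1.5, -0.9]
grip_width: 0.037
finger_force: 60.5
```

{"method": "apply_moves", "body": {"motion": [{"slide": [0,0,0],"delta_rot": [0,0,0],"hand": 0},{"slide": [0,0,0],"delta_rot": [0,0,0],"hand": 0}]}}

```text
time_s: 37.72
ee_pos: [0.4782, 0.377, 0.2285]
eef_rot: [[-0.991, -0.137, -0.0], [-0.137, 0.991, -0.001], [0.001, -0.001, -1.0]]
force: [0.3, -0.5, -0.5]
grip_width: 0.037
finger_force: 60.5
```

{"method": "apply_moves", "body": {"motion": [{"slide": [0,0,20],"delta_rot": [0,0,0],"hand": 0},{"slide": [0,1,35],"delta_rot": [0,0,0],"hand": 0},{"slide": [0,0,35],"delta_rot": [0,0,0],"hand": 0},{"slide": [0,0,25],"delta_rot": [0,0,0],"hand": 0},{"slide": [0,0,12],"delta_rot": [0,0,0],"hand": 0},{"slide": [0,0,7],"delta_rot": [0,0,0],"hand": 0},{"slide": [0,0,3],"delta_rot": [0,0,0],"hand": 0},{"slide": [0,0,2],"delta_rot": [0,0,0],"hand": 0},{"slide": [0,0,0],"delta_rot": [0,0,0],"hand": 0},{"slide": [0,0,0],"delta_rot": [0,0,0],"hand": 0}]}}

```text
time_s: 38.55
ee_pos: [0.4792, 0.38, 0.0916]
eef_rot: [[-0.99, -0.139, 0.003], [-0.139, 0.99, 0.002], [-0.003, 0.001, -1.0]]
force: [1.0, 0.9, -1.0]
grip_width: 0.0369
finger_force: 60.5
```

{"method": "apply_moves", "body": {"motion": [{"slide": [0,0,1],"delta_rot": [0,0,0],"hand": 0},{"slide": [0,0,1],"delta_rot": [0,0,0],"hand": 0},{"slide": [0,0,0],"delta_rot": [0,0,0],"hand": 0}]}}

```text
time_s: 38.8
ee_pos: [0.4782, 0.3795, 0.0882]
eef_rot: [[-0.99, -0.139, 0.0], [-0.139, 0.99, 0.0], [-0.001, 0.0, -1.0]]
force: [0.1, -0.3, -0.8]
grip_width: 0.0369
finger_force: 60.5
```

{"method": "apply_moves", "body": {"motion": [{"slide": [0,0,0.7],"delta_rot": [0,0,0],"hand": 0},{"slide": [0,0,0],"delta_rot": [0,0,0],"hand": 0},{"slide": [0,0,0],"delta_rot": [0,0,0],"hand": 1},{"slide": [0,0,0],"delta_rot": [0,0,0],"hand": 1},{"slide": [0,0,0],"delta_rot": [0,0,0],"hand": 1},{"slide": [0,0,0],"delta_rot": [0,0,0],"hand": 1},{"slide": [0,0,0],"delta_rot": [0,0,0],"hand": 1},{"slide": [0,0,0],"delta_rot": [0,0,0],"hand": 1}]}}

```text
time_s: 39.47
ee_pos: [0.478, 0.3794, 0.0871]
eef_rot: [[-0.99, -0.139, -0.0], [-0.139, 0.99, 0.0], [0.0, 0.0, -1.0]]
force: [0.1, -0.8, -0.1]
grip_width: 0.0852
finger_force: 0.0
```

{"method": "apply_moves", "body": {"motion": [{"slide": [0,0,-15],"delta_rot": [0,0,0],"hand": 1},{"slide": [0,0,-30],"delta_rot": [0,0,0],"hand": 1},{"slide": [0,0,-40],"delta_rot": [0,0,0],"hand": 1},{"slide": [0,0,-35],"delta_rot": [0,0,0],"hand": 1},{"slide": [0,0,-25],"delta_rot": [0,0,0],"hand": 1},{"slide": [0,0,0],"delta_rot": [0,0,0],"hand": 1},{"slide": [0,0,0],"delta_rot": [0,0,0],"hand": 1}]}}

```text
time_s: 40.05
ee_pos: [0.4792, 0.3801, 0.2347]
eef_rot: [[-0.99, -0.139, 0.004], [-0.139, 0.99, 0.002], [-0.004, 0.002, -1.0]]
force: [0.4, -0.7, -0.8]
grip_width: 0.0853
finger_force: 0.0
```

```bash
cat >> h.py <<'E'
def circ(x,y,z,rmin,rmax,w=50):
    c=calibration("wrist"); im=grab_frame("wrist"); p=proj(c,[(x,y,z)])[0].astype(int); y0,x0=max(p[1]-w,0),max(p[0]-w,0)
    g=cv2.medianBlur(cv2.cvtColor(im,cv2.COLOR_RGB2GRAY)[y0:p[1]+w,x0:p[0]+w],3)
    h=cv2.HoughCircles(g,cv2.HOUGH_GRADIENT,1,20,param1=80,param2=15,minRadius=rmin,maxRadius=rmax)
    return p,None if h is None else (h[0][:3,2],plane(c,h[0][:3,:2]+[x0,y0],z)[:,:2])
E
python3 - <<'E'
from h import *
s=monitor.state(); print(s["ee_pos"],s["time_s"]); print(circ(.4745,.3775,.124,16,34))
print(local((np.array([.522,-.341,.235])-s["ee_pos"])*1000))
E
```

```text
[0.4792 0.3801 0.2347] 40.05
(array([321, 232]), (array([24.4, 26.6, 25.4], dtype=float32), array([[0.4751, 0.3778],
       [0.4509, 0.3745],
       [0.4736, 0.3943]])))
[  57.8366 -720.0491   -0.5954]
```

The tee's top is measured at (0.4751, 0.3778), about 1 mm from its spot. The foot valve follows.

{"method": "apply_moves", "body": {"motion": [{"slide": [3.2,-40,0],"delta_rot": [0,0,0],"hand": 1},{"slide": [3.2,-40,0],"delta_rot": [0,0,0],"hand": 1},{"slide": [3.2,-40,0],"delta_rot": [0,0,0],"hand": 1},{"slide": [3.2,-40,0],"delta_rot": [0,0,0],"hand": 1},{"slide": [3.2,-40,0],"delta_rot": [0,0,0],"hand": 1},{"slide": [3.2,-40,0],"delta_rot": [0,0,0],"hand": 1},{"slide": [3.2,-40,0],"delta_rot": [0,0,0],"hand": 1},{"slide": [3.2,-40,0],"delta_rot": [0,0,0],"hand": 1},{"slide": [3.2,-40,0],"delta_rot": [0,0,0],"hand": 1},{"slide": [3.2,-40,0],"delta_rot": [0,0,0],"hand": 1}]}}

```text
time_s: 40.93
ee_pos: [0.5004, -0.0228, 0.2299]
eef_rot: [[-0.99, -0.139, -0.003], [-0.139, 0.99, 0.001], [0.003, 0.001, -1.0]]
force: [0.5, -0.8, 0.1]
grip_width: 0.0856
finger_force: 0.0
```

{"method": "apply_moves", "body": {"motion": [{"slide": [3.2,-40,0],"delta_rot": [0,0,0],"hand": 1},{"slide": [3.2,-40,0],"delta_rot": [0,0,0],"hand": 1},{"slide": [3.2,-40,0],"delta_rot": [0,0,0],"hand": 1},{"slide": [3.2,-40,0],"delta_rot": [0,0,0],"hand": 1},{"slide": [3.2,-40,0],"delta_rot": [0,0,0],"hand": 1},{"slide": [3.2,-40,0],"delta_rot": [0,0,0],"hand": 1},{"slide": [3.2,-40,0],"delta_rot": [0,0,0],"hand": 1},{"slide": [3.2,-40,0],"delta_rot": [0,0,0],"hand": 1},{"slide": [0,0,0],"delta_rot": [0,0,0],"hand": 1},{"slide": [0,0,0],"delta_rot": [0,0,0],"hand": 1}]}}

```text
time_s: 41.77
ee_pos: [0.5195, -0.3429, 0.2288]
eef_rot: [[-0.991, -0.135, -0.004], [-0.135, 0.991, 0.003], [0.003, 0.004, -1.0]]
force: [0.4, 1.3, -0.1]
grip_width: 0.0854
finger_force: 0.0
```

{"method": "apply_moves", "body": {"motion": [{"slide": [0,0,0],"delta_rot": [0,0,0],"hand": 1},{"slide": [0,0,0],"delta_rot": [0,0,0],"hand": 1}]}}

```text
time_s: 41.93
ee_pos: [0.5207, -0.3401, 0.2308]
eef_rot: [[-0.99, -0.14, -0.002], [-0.14, 0.99, 0.002], [0.001, 0.002, -1.0]]
force: [0.1, -0.1, -0.6]
grip_width: 0.0853
finger_force: 0.0
```

Run:
```python
from h import *
s=monitor.state(); print(s["ee_pos"],s["time_s"]); print(circ(.522,-.341,.112,14,30))
print(local((np.array([.522,-.341,.076])-s["ee_pos"])*1000))
```

```text
[ 0.5207 -0.3401  0.2308] 41.9333
(array([322, 238]), (array([20.5, 25. ], dtype=float32), array([[ 0.5223, -0.3408],
       [ 0.5062, -0.3415]])))
[ -1.2946  -1.3069 154.7771]
```

{"method": "apply_moves", "body": {"motion": [{"slide": [0,0,20],"delta_rot": [0,0,0],"hand": 1},{"slide": [0,0,36],"delta_rot": [0,0,0],"hand": 1},{"slide": [0,0,36],"delta_rot": [0,0,0],"hand": 1},{"slide": [0,0,30],"delta_rot": [0,0,0],"hand": 1},{"slide": [0,0,18],"delta_rot": [0,0,0],"hand": 1},{"slide": [0,0,9],"delta_rot": [0,0,0],"hand": 1},{"slide": [0,0,4],"delta_rot": [0,0,0],"hand": 1},{"slide": [0,0,0],"delta_rot": [0,0,0],"hand": 1},{"slide": [0,0,0],"delta_rot": [0,0,0],"hand": 1},{"slide": [0,0,0],"delta_rot": [0,0,0],"hand": 1}], "grip_force": 80}}

```text
time_s: 42.82
ee_pos: [0.5223, -0.3424, 0.0814]
eef_rot: [[-0.99, -0.139, 0.003], [-0.139, 0.99, -0.002], [-0.002, -0.003, -1.0]]
force: [-0.3, 0.9, -0.3]
grip_width: 0.0854
finger_force: 0.0
```

{"method": "apply_moves", "body": {"motion": [{"slide": [0,0,0],"delta_rot": [0,0,0],"hand": 0},{"slide": [0,0,0],"delta_rot": [0,0,0],"hand": 0},{"slide": [0,0,0],"delta_rot": [0,0,0],"hand": 0},{"slide": [0,0,0],"delta_rot": [0,0,0],"hand": 0},{"slide": [0,0,0],"delta_rot": [0,0,0],"hand": 0},{"slide": [0,0,0],"delta_rot": [0,0,0],"hand": 0},{"slide": [0,0,0],"delta_rot": [0,0,0],"hand": 0},{"slide": [0,0,0],"delta_rot": [0,0,0],"hand": 0}]}}

```text
time_s: 43.48
ee_pos: [0.5215, -0.3419, 0.0797]
eef_rot: [[-0.99, -0.139, 0.001], [-0.139, 0.99, -0.001], [-0.001, -0.001, -1.0]]
force: [-0.0, 1.3, 5.0]
grip_width: 0.0319
finger_force: 79.7
```

{"method": "apply_moves", "body": {"motion": [{"slide": [0,0,-10],"delta_rot": [0,0,0],"hand": 0},{"slide": [0,0,-25],"delta_rot": [0,0,0],"hand": 0},{"slide": [0,0,-35],"delta_rot": [0,0,0],"hand": 0},{"slide": [0,0,-35],"delta_rot": [0,0,0],"hand": 0},{"slide": [0,0,-30],"delta_rot": [0,0,0],"hand": 0},{"slide": [0,0,-15],"delta_rot": [0,0,0],"hand": 0},{"slide": [0,0,0],"delta_rot": [0,0,0],"hand": 0}]}}

```text
time_s: 44.07
ee_pos: [0.5227, -0.3431, 0.2344]
eef_rot: [[-0.99, -0.139, 0.006], [-0.139, 0.99, -0.005], [-0.005, -0.006, -1.0]]
force: [1.2, -0.1, -2.0]
grip_width: 0.0321
finger_force: 79.6
```

{"method": "apply_moves", "body": {"motion": [{"slide": [-1.3,15,0],"delta_rot": [0,0,0],"hand": 0},{"slide": [-2.6,30,0],"delta_rot": [0,0,0],"hand": 0},{"slide": [-3.4,40,0],"delta_rot": [0,0,0],"hand": 0},{"slide": [-3.4,40,0],"delta_rot": [0,0,0],"hand": 0},{"slide": [-3.4,40,0],"delta_rot": [0,0,0],"hand": 0},{"slide": [-3.4,40,0],"delta_rot": [0,0,0],"hand": 0},{"slide": [-3.4,40,0],"delta_rot": [0,0,0],"hand": 0},{"slide": [-3.4,40,0],"delta_rot": [0,0,0],"hand": 0},{"slide": [-3.4,40,0],"delta_rot": [0,0,0],"hand": 0},{"slide": [-3.4,40,0],"delta_rot": [0,0,0],"hand": 0}]}}

```text
time_s: 44.9
ee_pos: [0.4986, 0.0266, 0.2263]
eef_rot: [[-0.99, -0.139, -0.005], [-0.139, 0.99, 0.001], [0.004, 0.001, -1.0]]
force: [2.1, 0.1, -2.1]
grip_width: 0.0321
finger_force: 79.9
```

{"method": "apply_moves", "body": {"motion": [{"slide": [-3.5,40,0],"delta_rot": [0,0,0],"hand": 0},{"slide": [-3.5,40,0],"delta_rot": [0,0,0],"hand": 0},{"slide": [-3.5,40,0],"delta_rot": [0,0,0],"hand": 0},{"slide": [-3.5,40,0],"delta_rot": [0,0,0],"hand": 0},{"slide": [-3,35,0],"delta_rot": [0,0,0],"hand": 0},{"slide": [-1.7,20,0],"delta_rot": [0,0,0],"hand": 0},{"slide": [-0.8,9.4,0],"delta_rot": [0,0,0],"hand": 0},{"slide": [0,0,0],"delta_rot": [0,0,0],"hand": 0},{"slide": [0,0,0],"delta_rot": [0,0,0],"hand": 0},{"slide": [0,0,0],"delta_rot": [0,0,0],"hand": 0}]}}

```text
time_s: 45.73
ee_pos: [0.4888, 0.2477, 0.228]
eef_rot: [[-0.99, -0.138, -0.002], [-0.138, 0.99, -0.001], [0.002, -0.001, -1.0]]
force: [-0.1, -0.9, -2.1]
grip_width: 0.0325
finger_force: 79.9
```

{"method": "apply_moves", "body": {"motion": [{"slide": [0,0,0],"delta_rot": [0,0,0],"hand": 0},{"slide": [0,0,0],"delta_rot": [0,0,0],"hand": 0}]}}

```text
time_s: 45.9
ee_pos: [0.4895, 0.2478, 0.229]
eef_rot: [[-0.991, -0.137, -0.0], [-0.137, 0.991, -0.0], [0.0, -0.0, -1.0]]
force: [-0.1, 0.2, -1.9]
grip_width: 0.0323
finger_force: 79.9
```

{"method": "apply_moves", "body": {"motion": [{"slide": [0,0,20],"delta_rot": [0,0,0],"hand": 0},{"slide": [0,0,35],"delta_rot": [0,0,0],"hand": 0},{"slide": [0,0,35],"delta_rot": [0,0,0],"hand": 0},{"slide": [0,0,25],"delta_rot": [0,0,0],"hand": 0},{"slide": [0,0,12],"delta_rot": [0,0,0],"hand": 0},{"slide": [0,0,7],"delta_rot": [0,0,0],"hand": 0},{"slide": [0,0,3],"delta_rot": [0,0,0],"hand": 0},{"slide": [0,0,2],"delta_rot": [0,0,0],"hand": 0},{"slide": [0,0,0],"delta_rot": [0,0,0],"hand": 0},{"slide": [0,0,0],"delta_rot": [0,0,0],"hand": 0}]}}

```text
time_s: 46.73
ee_pos: [0.4905, 0.2495, 0.0918]
eef_rot: [[-0.99, -0.139, 0.003], [-0.139, 0.99, 0.001], [-0.003, 0.001, -1.0]]
force: [-0.7, 0.2, -2.4]
grip_width: 0.0323
finger_force: 79.9
```

{"method": "apply_moves", "body": {"motion": [{"slide": [0,0,1],"delta_rot": [0,0,0],"hand": 0},{"slide": [0,0,1],"delta_rot": [0,0,0],"hand": 0},{"slide": [0,0,0],"delta_rot": [0,0,0],"hand": 0}]}}

```text
time_s: 46.98
ee_pos: [0.4894, 0.2492, 0.0885]
eef_rot: [[-0.99, -0.139, 0.001], [-0.139, 0.99, 0.0], [-0.001, 0.0, -1.0]]
force: [-1.0, -0.1, -2.7]
grip_width: 0.0325
finger_force: 79.9
```

{"method": "apply_moves", "body": {"motion": [{"slide": [0,0,0.8],"delta_rot": [0,0,0],"hand": 0},{"slide": [0,0,0],"delta_rot": [0,0,0],"hand": 0},{"slide": [0,0,0],"delta_rot": [0,0,0],"hand": 1},{"slide": [0,0,0],"delta_rot": [0,0,0],"hand": 1},{"slide": [0,0,0],"delta_rot": [0,0,0],"hand": 1},{"slide": [0,0,0],"delta_rot": [0,0,0],"hand": 1},{"slide": [0,0,0],"delta_rot": [0,0,0],"hand": 1},{"slide": [0,0,0],"delta_rot": [0,0,0],"hand": 1}]}}

```text
time_s: 47.65
ee_pos: [0.4893, 0.2491, 0.0873]
eef_rot: [[-0.99, -0.139, 0.0], [-0.139, 0.99, 0.0], [-0.0, 0.0, -1.0]]
force: [0.1, -0.1, -0.9]
grip_width: 0.0854
finger_force: 0.0
```

{"method": "apply_moves", "body": {"motion": [{"slide": [0,0,-15],"delta_rot": [0,0,0],"hand": 1},{"slide": [0,0,-30],"delta_rot": [0,0,0],"hand": 1},{"slide": [0,0,-40],"delta_rot": [0,0,0],"hand": 1},{"slide": [0,0,-35],"delta_rot": [0,0,0],"hand": 1},{"slide": [0,0,-25],"delta_rot": [0,0,0],"hand": 1},{"slide": [0,0,0],"delta_rot": [0,0,0],"hand": 1},{"slide": [0,0,0],"delta_rot": [0,0,0],"hand": 1}]}}

```text
time_s: 48.23
ee_pos: [0.4905, 0.2495, 0.2346]
eef_rot: [[-0.99, -0.139, 0.004], [-0.139, 0.99, 0.002], [-0.005, 0.001, -1.0]]
force: [-0.0, -0.8, -1.4]
grip_width: 0.0856
finger_force: 0.0
```

Run:
```python
from h import *
s=monitor.state(); print(s["ee_pos"],s["time_s"]); print(circ(.4905,.249,.12,14,28))
print(local((np.array([.419,-.361,.235])-s["ee_pos"])*1000))
```

```text
[0.4905 0.2495 0.2346] 48.2333
(array([323, 237]), (array([27.4, 26.2], dtype=float32), array([[0.4779, 0.2482],
       [0.4956, 0.2484]])))
[ 155.6721 -594.6677   -0.5865]
```

{"method": "apply_moves", "body": {"motion": [{"slide": [9.7,-37.1,0],"delta_rot": [0,0,0],"hand": 1},{"slide": [9.7,-37.1,0],"delta_rot": [0,0,0],"hand": 1},{"slide": [9.7,-37.1,0],"delta_rot": [0,0,0],"hand": 1},{"slide": [9.7,-37.1,0],"delta_rot": [0,0,0],"hand": 1},{"slide": [9.7,-37.1,0],"delta_rot": [0,0,0],"hand": 1},{"slide": [9.7,-37.1,0],"delta_rot": [0,0,0],"hand": 1},{"slide": [9.7,-37.1,0],"delta_rot": [0,0,0],"hand": 1},{"slide": [9.7,-37.1,0],"delta_rot": [0,0,0],"hand": 1}]}}

```text
time_s: 48.95
ee_pos: [0.4519, -0.0569, 0.2302]
eef_rot: [[-0.99, -0.139, -0.003], [-0.139, 0.99, 0.001], [0.003, 0.001, -1.0]]
force: [0.5, -0.0, -0.7]
grip_width: 0.0853
finger_force: 0.0
```

{"method": "apply_moves", "body": {"motion": [{"slide": [9.7,-37.1,0],"delta_rot": [0,0,0],"hand": 1},{"slide": [9.7,-37.1,0],"delta_rot": [0,0,0],"hand": 1},{"slide": [9.7,-37.1,0],"delta_rot": [0,0,0],"hand": 1},{"slide": [9.7,-37.1,0],"delta_rot": [0,0,0],"hand": 1},{"slide": [9.7,-37.1,0],"delta_rot": [0,0,0],"hand": 1},{"slide": [9.7,-37.1,0],"delta_rot": [0,0,0],"hand": 1},{"slide": [9.7,-37.1,0],"delta_rot": [0,0,0],"hand": 1},{"slide": [9.7,-37.1,0],"delta_rot": [0,0,0],"hand": 1},{"slide": [0,0,0],"delta_rot": [0,0,0],"hand": 1},{"slide": [0,0,0],"delta_rot": [0,0,0],"hand": 1}]}}

```text
time_s: 49.78
ee_pos: [0.4165, -0.3611, 0.2296]
eef_rot: [[-0.991, -0.136, -0.003], [-0.136, 0.991, 0.004], [0.002, 0.004, -1.0]]
force: [-0.3, 0.8, 0.1]
grip_width: 0.0856
finger_force: 0.0
```

{"method": "apply_moves", "body": {"motion": [{"slide": [0,0,0],"delta_rot": [0,0,0],"hand": 1},{"slide": [0,0,0],"delta_rot": [0,0,0],"hand": 1}]}}

```text
time_s: 49.95
ee_pos: [0.4179, -0.3588, 0.2311]
eef_rot: [[-0.99, -0.14, -0.001], [-0.14, 0.99, 0.002], [0.001, 0.002, -1.0]]
force: [0.3, -0.6, -1.4]
grip_width: 0.0854
finger_force: 0.0
```

Run:
```python
from h import *
s=monitor.state(); print(s["ee_pos"],s["time_s"]); print(circ(.419,-.361,.098,20,34))
print(local((np.array([.419,-.361,.060])-s["ee_pos"])*1000))
```

```text
[ 0.4179 -0.3588  0.2311] 49.95
(array([320, 232]), (array([25.2, 21.8], dtype=float32), array([[ 0.4168, -0.3631],
       [ 0.3996, -0.3663]])))
[ -0.8544  -2.6214 171.1157]
```

{"method": "apply_moves", "body": {"motion": [{"slide": [0,-2,20],"delta_rot": [0,0,0],"hand": 1},{"slide": [0,0,38],"delta_rot": [0,0,0],"hand": 1},{"slide": [0,0,38],"delta_rot": [0,0,0],"hand": 1},{"slide": [0,0,34],"delta_rot": [0,0,0],"hand": 1},{"slide": [0,0,22],"delta_rot": [0,0,0],"hand": 1},{"slide": [0,0,12],"delta_rot": [0,0,0],"hand": 1},{"slide": [0,0,5],"delta_rot": [0,0,0],"hand": 1},{"slide": [0,0,0],"delta_rot": [0,0,0],"hand": 1},{"slide": [0,0,0],"delta_rot": [0,0,0],"hand": 1},{"slide": [0,0,0],"delta_rot": [0,0,0],"hand": 1}], "grip_force": 60}}

```text
time_s: 50.83
ee_pos: [0.4196, -0.3634, 0.0655]
eef_rot: [[-0.99, -0.139, 0.002], [-0.139, 0.99, -0.003], [-0.002, -0.003, -1.0]]
force: [0.2, 0.0, 0.8]
grip_width: 0.0853
finger_force: 0.0
```

{"method": "apply_moves", "body": {"motion": [{"slide": [0,0,0],"delta_rot": [0,0,0],"hand": 0},{"slide": [0,0,0],"delta_rot": [0,0,0],"hand": 0},{"slide": [0,0,0],"delta_rot": [0,0,0],"hand": 0},{"slide": [0,0,0],"delta_rot": [0,0,0],"hand": 0},{"slide": [0,0,0],"delta_rot": [0,0,0],"hand": 0},{"slide": [0,0,0],"delta_rot": [0,0,0],"hand": 0},{"slide": [0,0,0],"delta_rot": [0,0,0],"hand": 0},{"slide": [0,0,0],"delta_rot": [0,0,0],"hand": 0}]}}

```text
time_s: 51.5
ee_pos: [0.4188, -0.363, 0.0643]
eef_rot: [[-0.99, -0.139, 0.001], [-0.139, 0.99, -0.001], [-0.001, -0.001, -1.0]]
force: [-0.8, 0.4, 6.2]
grip_width: 0.0437
finger_force: 60.9
```

{"method": "apply_moves", "body": {"motion": [{"slide": [0,0,-10],"delta_rot": [0,0,0],"hand": 0},{"slide": [0,0,-25],"delta_rot": [0,0,0],"hand": 0},{"slide": [0,0,-35],"delta_rot": [0,0,0],"hand": 0},{"slide": [0,0,-35],"delta_rot": [0,0,0],"hand": 0},{"slide": [0,0,-35],"delta_rot": [0,0,0],"hand": 0},{"slide": [0,0,-20],"delta_rot": [0,0,0],"hand": 0},{"slide": [0,0,0],"delta_rot": [0,0,0],"hand": 0}]}}

```text
time_s: 52.08
ee_pos: [0.4204, -0.3645, 0.2301]
eef_rot: [[-0.99, -0.139, 0.007], [-0.139, 0.99, -0.008], [-0.006, -0.008, -1.0]]
force: [0.1, -2.0, -1.2]
grip_width: 0.0433
finger_force: 61.2
```

{"method": "apply_moves", "body": {"motion": [{"slide": [-2.1,15,0],"delta_rot": [0,0,0],"hand": 0},{"slide": [-4.2,30,0],"delta_rot": [0,0,0],"hand": 0},{"slide": [-5.6,40,0],"delta_rot": [0,0,0],"hand": 0},{"slide": [-5.6,40,0],"delta_rot": [0,0,0],"hand": 0},{"slide": [-5.6,40,0],"delta_rot": [0,0,0],"hand": 0},{"slide": [-5.6,40,0],"delta_rot": [0,0,0],"hand": 0},{"slide": [-5.6,40,0],"delta_rot": [0,0,0],"hand": 0},{"slide": [-5.6,40,0],"delta_rot": [0,0,0],"hand": 0},{"slide": [-5.6,40,0],"delta_rot": [0,0,0],"hand": 0},{"slide": [-5.6,40,0],"delta_rot": [0,0,0],"hand": 0}]}}

```text
time_s: 52.92
ee_pos: [0.4159, 0.0089, 0.2213]
eef_rot: [[-0.99, -0.139, -0.003], [-0.139, 0.99, 0.001], [0.003, 0.001, -1.0]]
force: [1.2, -0.4, -1.4]
grip_width: 0.0431
finger_force: 61.3
```

{"method": "apply_moves", "body": {"motion": [{"slide": [-5.6,40,0],"delta_rot": [0,0,0],"hand": 0},{"slide": [-5.6,40,0],"delta_rot": [0,0,0],"hand": 0},{"slide": [-5.6,40,0],"delta_rot": [0,0,0],"hand": 0},{"slide": [-5.6,40,0],"delta_rot": [0,0,0],"hand": 0},{"slide": [-5.6,40,0],"delta_rot": [0,0,0],"hand": 0},{"slide": [-5.6,40,0],"delta_rot": [0,0,0],"hand": 0},{"slide": [-4.5,32,0],"delta_rot": [0,0,0],"hand": 0},{"slide": [-2.2,16,0],"delta_rot": [0,0,0],"hand": 0},{"slide": [-1.2,8.3,0],"delta_rot": [0,0,0],"hand": 0},{"slide": [0,0,0],"delta_rot": [0,0,0],"hand": 0}]}}

```text
time_s: 53.75
ee_pos: [0.4163, 0.3064, 0.2214]
eef_rot: [[-0.99, -0.141, -0.003], [-0.141, 0.99, -0.001], [0.003, -0.001, -1.0]]
force: [-0.0, 0.6, -0.8]
grip_width: 0.0437
finger_force: 61.4
```

{"method": "apply_moves", "body": {"motion": [{"slide": [0,0,0],"delta_rot": [0,0,0],"hand": 0},{"slide": [0,0,0],"delta_rot": [0,0,0],"hand": 0},{"slide": [0,0,0],"delta_rot": [0,0,0],"hand": 0},{"slide": [0,0,0],"delta_rot": [0,0,0],"hand": 0}]}}

```text
time_s: 54.08
ee_pos: [0.4184, 0.3043, 0.2233]
eef_rot: [[-0.991, -0.137, 0.0], [-0.137, 0.991, -0.0], [-0.0, -0.0, -1.0]]
force: [-0.3, -1.0, -1.2]
grip_width: 0.0437
finger_force: 61.4
```

{"method": "apply_moves", "body": {"motion": [{"slide": [0,0,20],"delta_rot": [0,0,0],"hand": 0},{"slide": [0,0,35],"delta_rot": [0,0,0],"hand": 0},{"slide": [0,0,35],"delta_rot": [0,0,0],"hand": 0},{"slide": [0,0,28],"delta_rot": [0,0,0],"hand": 0},{"slide": [0,0,15],"delta_rot": [0,0,0],"hand": 0},{"slide": [0,0,9],"delta_rot": [0,0,0],"hand": 0},{"slide": [0,0,4],"delta_rot": [0,0,0],"hand": 0},{"slide": [0,0,2],"delta_rot": [0,0,0],"hand": 0},{"slide": [0,0,0],"delta_rot": [0,0,0],"hand": 0},{"slide": [0,0,0],"delta_rot": [0,0,0],"hand": 0}]}}

```text
time_s: 54.92
ee_pos: [0.4193, 0.3059, 0.0768]
eef_rot: [[-0.99, -0.139, 0.002], [-0.139, 0.99, 0.001], [-0.002, 0.001, -1.0]]
force: [0.8, 0.3, -0.9]
grip_width: 0.0436
finger_force: 61.4
```

{"method": "apply_moves", "body": {"motion": [{"slide": [0,0,1],"delta_rot": [0,0,0],"hand": 0},{"slide": [0,0,1],"delta_rot": [0,0,0],"hand": 0},{"slide": [0,0,0],"delta_rot": [0,0,0],"hand": 0}]}}

```text
time_s: 55.17
ee_pos: [0.4184, 0.3056, 0.0738]
eef_rot: [[-0.99, -0.139, 0.001], [-0.139, 0.99, 0.0], [-0.001, 0.0, -1.0]]
force: [-0.1, -0.3, -1.1]
grip_width: 0.0432
finger_force: 61.4
```

Release, then rise to the first viewing pose (0.4896, 0.3141, 0.358) so I can compare pictures with the start.

{"method": "apply_moves", "body": {"motion": [{"slide": [0,0,1],"delta_rot": [0,0,0],"hand": 0},{"slide": [0,0,0],"delta_rot": [0,0,0],"hand": 0},{"slide": [0,0,0],"delta_rot": [0,0,0],"hand": 1},{"slide": [0,0,0],"delta_rot": [0,0,0],"hand": 1},{"slide": [0,0,0],"delta_rot": [0,0,0],"hand": 1},{"slide": [0,0,0],"delta_rot": [0,0,0],"hand": 1},{"slide": [0,0,0],"delta_rot": [0,0,0],"hand": 1},{"slide": [0,0,0],"delta_rot": [0,0,0],"hand": 1}]}}

```text
time_s: 55.83
ee_pos: [0.4182, 0.3055, 0.0723]
eef_rot: [[-0.99, -0.139, 0.0], [-0.139, 0.99, -0.0], [-0.0, -0.0, -1.0]]
force: [1.0, 0.3, 0.2]
grip_width: 0.0853
finger_force: 0.0
```

{"method": "apply_moves", "body": {"motion": [{"slide": [0,0,-15],"delta_rot": [0,0,0],"hand": 1},{"slide": [0,0,-35],"delta_rot": [0,0,0],"hand": 1},{"slide": [0,0,-40],"delta_rot": [0,0,0],"hand": 1},{"slide": [0,0,-40],"delta_rot": [0,0,0],"hand": 1},{"slide": [0,0,-40],"delta_rot": [0,0,0],"hand": 1},{"slide": [-24,0,-40],"delta_rot": [0,0,0],"hand": 1},{"slide": [-24,0,-40],"delta_rot": [0,0,0],"hand": 1},{"slide": [-23.7,-1.5,-35],"delta_rot": [0,0,0],"hand": 1},{"slide": [0,0,0],"delta_rot": [0,0,0],"hand": 1},{"slide": [0,0,0],"delta_rot": [0,0,0],"hand": 1}]}}

```text
time_s: 56.67
ee_pos: [0.4857, 0.3135, 0.3508]
eef_rot: [[-0.99, -0.138, 0.004], [-0.138, 0.99, 0.002], [-0.005, 0.001, -1.0]]
force: [-0.1, 0.1, -0.3]
grip_width: 0.0853
finger_force: 0.0
```

{"method": "apply_moves", "body": {"motion": [{"slide": [0,0,0],"delta_rot": [0,0,0],"hand": 1},{"slide": [0,0,0],"delta_rot": [0,0,0],"hand": 1},{"slide": [0,0,0],"delta_rot": [0,0,0],"hand": 1}]}}

```text
time_s: 56.92
ee_pos: [0.4827, 0.3129, 0.3462]
eef_rot: [[-0.99, -0.139, -0.003], [-0.139, 0.99, -0.001], [0.003, -0.001, -1.0]]
force: [0.0, -0.0, -0.3]
grip_width: 0.0856
finger_force: 0.0
```

Run:
```python
from h import *
import json
s=monitor.state(); print(s["ee_pos"],s["time_s"],s["grip_width"])
# patch match between start and now, compared as world points
c0=json.load(open("w2.json")); c0["view"]=np.array(c0["view"]); c1=calibration("wrist")
a=cv2.imread("pics/w2.png"); b=grab_frame("wrist")[:,:,::-1].copy(); cv2.imwrite("pics/w12.png",b)
def cmp(ca,A,cb,Bm,lst,w,S):
    for n,(u,v),z in lst:
        r=cv2.matchTemplate(Bm[v-S:v+S+1,u-S:u+S+1],A[v-w:v+w+1,u-w:u+w+1],cv2.TM_CCOEFF_NORMED); _,m,_,p=cv2.minMaxLoc(r)
        q=(u+p[0]-(S-w),v+p[1]-(S-w)); print(n,q,round(m,2),"shift mm",1000*(plane(cb,[q],z)-plane(ca,[(u,v)],z))[0,:2])
cmp(c0,a,c1,b,[("cap",(324,137),.108),("fv",(266,198),.12),("tee",(383,200),.124),("nut",(262,126),.028),("plug",(386,221),.03),("casing",(58,238),.05)],20,50)
cs=calibration("scene"); a=cv2.imread("pics/scene0.png"); b=grab_frame("scene")[:,:,::-1].copy()
cmp(cs,a,cs,b,[("cap",(429,255),.1),("fv",(391,262),.11),("tee",(445,288),.12),("nut",(393,257),.028),("plug",(437,325),.03)],9,25)
```

```text
[0.4827 0.3129 0.3462] 56.9167 0.08563038943700674
cap (324, 144) 0.86 shift mm [-0.5286 -0.7929]
fv (266, 207) 0.93 shift mm [0.1017 1.2138]
tee (385, 210) 0.94 shift mm [0.5206 0.2717]
nut (261, 132) 0.92 shift mm [ 0.1691 -0.382 ]
plug (388, 230) 0.86 shift mm [1.1617 1.1128]
casing (53, 245) 0.84 shift mm [0.5329 0.0435]
cap (429, 255) 0.99 shift mm [0. 0.]
fv (391, 262) 0.95 shift mm [0. 0.]
tee (445, 288) 0.96 shift mm [0. 0.]
nut (393, 257) 0.97 shift mm [0. 0.]
plug (437, 325) 0.99 shift mm [0. 0.]
```

All the parts are within about 1 mm of where they started, so I hand in.

```bash
python3 -c "
from plant import env
print(env.sign_off())"
```

```text
the job is handed in; nothing more can be done
None
```

The job is handed in: the impeller lies flat, hub up, in the casing recess. The capacitor, foot valve and tee are back within about 2 mm of their spots by camera, the plug and nut are where they were, and it took about 57 s of robot time. The hand-in returned no verdict.

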